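Clamp a sample jar in the mixer with the sunken knob

TASK

Stand the lidded sample jar upright in the clamp of the bench mixer, between the flat jaw and the V-shaped stop, and let go of it. Then reach into the well beside it and turn the sunken knob clockwise until you feel the jaw hold the jar firmly, finger-tight and no more: the jar cracks if the jaw crushes it. Let go of the knob, and leave the other things on the bench alone.

Things in the scene. Friction and masses are not known exactly. Their poses are not given: they have to be found in the camera images.
- jar_mid (a point): centre, half-way up, of the sample jar: clear and round with brown contents and a ribbed red lid (fixed to it), 58 mm high, 0.09 kg; body 38 mm in diameter, lid 41 mm in diameter and the top 12 mm; z is its upright axis. It starts on the bench to the left or right of the mixer. Best taken from above round the lid.
- mixer: the fixed bench mixer, 160 x 300 mm; origin under its centre on the bench; z up, x away from the robot at yaw 0. Its -y half is a white housing 60 mm high with the knob's well. Its +y half (from y = 0 on) is a low grey bed, top 20 mm over the bench, with the clamp; a white gear cover 56 mm high runs along the bed's front edge (x below -61 mm).
- pocket (a point): point on the bed's top where the middle of the jar's underside is to be set down, between jaw and V stop, with at least 2.5 mm to spare each way along x; same axes as the mixer. On its +x side stands the V stop, a fixed aluminium block, two faces at 120 degrees, 32 mm high, 45 mm wide. Along y nothing stands within 50 mm of the jar: fingers fit there.
- jaw: flat jaw on the pocket's -x side, 28 mm wide, 34 mm high over the bed; origin in its face, at the bed's top. It moves 8 mm along the mixer's +x per rad of the knob and pushes the jar against the V stop, whose place differs by 2 mm either way from day to day and is not measured. Then the force rises steeply. Finger-tight is 6 to 25 N on the jar; over 35 N cracks it.
- knob_grip (a point): middle of the bar of the black knob in the well: on the knob's axis, half-way up the bar, which is 38 mm long (along this point's x), 12 mm thick (its y) and 26 mm high (13 mm above and below this point). It stands on a round skirt of 48 mm diameter. Fingers should reach about 10 mm below this point, not rest on the skirt.
- well_rim (a point): centre of the mouth of the round well, 70 mm across, 42 mm deep, in the housing's top; the bar's top lies 10 mm below it. Each finger has 29 mm between bar and wall, so the gripper must go in nearly shut (not over 30 mm open for fingers 18 mm thick).
- clamp_knob (a joint): angle of the knob in rad, 0.3 to 0.5 at the start, growing clockwise seen from above; end of travel 2.2. The jar is gripped after some 0.6 to 1.4 rad of turning. Turning takes a drag of about 0.12 N m (a hand at rest feels 0 to 0.12 of it), and 0.008 N m more per newton of jaw force (10 N: 0.20 N m in all). Let go, the drag holds the knob against up to 15 N of jaw force.
- dropper_mid (a point): centre of a brown dropper bottle with black bulb, 36 mm wide, 85 mm high, a bystander on the other side of the mixer from the jar; z upright
- petri_mid (a point): centre of a flat round dish, 60 mm wide, 14 mm high, a bystander
- tape_mid (a point): centre of a roll of label tape lying flat, 66 mm wide, 19 mm high, a bystander
Mind the look-alikes: they are no part of the job. Of the things that look like the part that bears jar_mid, the largest one is meant.

How it is judged (in metres and radians):
On the way, in this order (a step that is already met when the one before it is completed fails the run):
1. the jar stands upright on the bed in the clamp, let go, not yet clamped (horizontal distance between jar_mid and pocket below 0.014 m and z of jar_mid in the frame of pocket below 0.034 m and angle between jar_mid's own z axis and vertical below 0.12 rad and contact force between the fingers and jar below 0.1 N and contact force between jaw and jar below 4 N), for 0.2 s.
2. fingers on the knob have brought the jaw firmly against the jar (horizontal distance between jar_mid and pocket below 0.014 m and z of jar_mid in the frame of pocket below 0.034 m and angle between jar_mid's own z axis and vertical below 0.12 rad and contact force between the fingers and clamp_knob above 0.5 N and contact force between jaw and jar above 6 N), for 0.2 s.
At the end, for the whole second after the job is handed in: The jar stands upright (within 0.12 rad) on the bed, within 14 mm of the pocket point, at rest, held by the jaw with 6 to 25 N; the knob is let go; the bystanders are where they were (within 20 mm) and the jaw never pressed the jar with over 35 N (horizontal distance between jar_mid and pocket below 0.014 m and z of jar_mid in the frame of pocket below 0.034 m and angle between jar_mid's own z axis and vertical below 0.12 rad and contact force between jaw and jar between 6 and 25 N and linear speed of jar below 0.01 m/s and contact force between each of the arm, the fingers and clamp_knob below 0.1 N); the robot touches nothing.
It fails at once if the jaw presses the jar with over 35 N: cracked (contact force between jaw and jar above 35 N).
It fails at once if a bystander is moved by over 20 mm (distance of any of dropper_mid, petri_mid, tape_mid from where it was at the start of the episode above 0.02 m).
It also fails if it takes over 72 s, if anything falls off the work surface, if the arm or the gripper's body presses on something with over 40 N, if the wrist force passes 120 N, or if a joint passes its speed limit or range.

ROBOT

A 6-joint arm with a two-finger parallel gripper is mounted at the origin on a cart in front of the work surface, level with it; the furniture and walls round the work are solid. World frame = base frame: x ahead of the robot, y to its left, z up, the work surface at z = 0. Lengths are in m, angles in degrees, forces in N, time in s.
With the tool pointing down it reaches from about 0.4 to 0.825 m from the base axis. Payload 7 kg.
Tool frame: the origin (TCP) lies midway between the tips of the shut fingers; the grasp point (between the pads) lies 19 mm behind it; x points along the fingers, z is the direction in which the jaws open and shut, and the axes are right-handed (so a half turn about x gives the same grasp; the last joint's range is limited). The gripper opens to 88 mm and grips with 3 to 60 N. Pads are 19 mm wide; open, the fingers measure 130 mm over their backs; the gripper's body (78 mm by 193 mm) begins 47 mm behind the grasp point.
Start: joints at [-56.66, 20.546, 0.682, 0, -70.136, -16.507], TCP at [0.195, -0.646, 0.227] pointing down, gripper open.
Joint ranges: [-176.03, 176.03], [-82.01, 121.73], [-58.28, 71.71], [-173.87, 95.51], [-174.79, -0.11], [-173.66, 173.66]. Speed limits (degrees/s): [136.94, 136.94, 172.46, 180, 180, 180].

INTERFACE

Orientations are given as [roll, pitch, yaw] about the fixed x, y, z axes, in that order (R = Rz(yaw) Ry(pitch) Rx(roll)).
In Python, from plant import get_state, capture, close_job gives the robot as it stands.
- The arm moves only by the tool play_rows, never from a script. Its argument "series" is one flat list of numbers, 4 for each row, row after row: the shift along the tool's x, y, z in m, then the turn about the tool's x in rad. In form: [tx, ty, tz, spin, tx, ty, tz, spin, ...]. A call has exactly 5 rows; each row shifts and turns the commanded pose from where the row before left it, along the tool's axes as they then stand; what a row does not reach is not made up. A row lasts 1/12 s, in which the tool goes at most 41.7 mm and 7.16 degrees, less where a joint would pass 70% of its speed; a pose out of reach is approached as far as the arm can. A call is refused whole if a number of a shift passes 0.0417 or a number of a turn 0.125, either way. A call with a gripper value outside its range is refused whole. "jaw" is the opening in per cent of the stroke, from 0 (shut) to 100 (fully open), set as the call begins (left out, the last holds). The fingers move at their own pace and stop on an object; "squeeze" is the grip in N (left out, the last holds). Time passes only in rows, so rows that do not move let the fingers close, or fill a call up. It gives the time, the measured TCP pose, the force and the opening at its end, in the units of the state.
- get_state(): the state, without advancing time (a new reading comes with each control period).
- capture(name): name is "side" or "top"; returns a dict with "img" (420x560x3 uint8, blue, green, red), "K" (3x3 intrinsics, pixels), "world_from_camera" (4x4, takes a point from camera to world coordinates). Camera axes: x right, y down, z forward; pixel columns grow to the right and rows downward; lengths in m; the calibration is good to about 2 mm. A picture is of the moment at which its call begins. There is no depth.
- close_job(): hands the job in, once; it reports no verdict.
The state is a dict: "time_s": time; "joints": joint angles; "qd": joint speeds; "joint_torque": joint torques, N m; "tcp_pos": TCP position; "eef_rot": TCP orientation; "contact_force": force on the tool from outside, world axes, zero at the start; "moment": the same for the moment, N m; "gripper_width": finger opening in m.
Only numpy, scipy, OpenCV 4.12 (cv2) and the standard library are available. Lean on these libraries where they do the work, as an engineer would, in place of code of your own. Each camera call takes 0.05 s, during which the arm holds its last target.

## Working session

There is one attempt and no reset: what is moved stays moved. The work goes in short steps, Python scripts to look and compute and a tool call to move; the robot and the scene stay as the last step left them, time stands still between calls to the robot, and variables do not carry over. Pictures are saved under pics/ and viewed, and the job is handed in when it is done.

Besides the shell and the picture viewer there is one more tool, called after ">>>" by a JSON object that holds its "api" and its "payload", one argument or row to a line. play_rows: Moves the arm, as the interface text tells. Its arguments: {"type":"object","properties":{"series":{"type":"array","items":{"type":"number"}},"jaw":{"type":"number"},"squeeze":{"type":"number"}},"required":["series"]}

```bash
mkdir -p pics; ls; python3 - <<'E'
from plant import get_state, capture
import cv2
print(get_state())
for n in("side","top"):
    c=capture(n); cv2.imwrite(f"pics/{n}0.png",c["img"]); print(n,c["K"],c["world_from_camera"])
E
```

```text
pics
{'time_s': 0.0, 'joints': array([-5.66602004e+01,  2.05893013e+01,  6.33398247e-01, -1.97276326e-02,
       -7.01355833e+01, -1.65076980e+01]), 'qd': array([-0.07789769, -0.04277574, -0.05137628, -0.00642994, -0.02911124,
       -0.05087949]), 'joint_torque': array([-6.36197856e-04, -5.82710767e+01,  2.93057996e+01,  6.99732274e+00,
        6.82371654e-03, -1.44211845e-04]), 'tcp_pos': array([ 0.19529606, -0.64561649,  0.22564515]), 'eef_rot': array([  5.04994539,  89.90665219, 111.87532879]), 'contact_force': array([-0.28564471,  0.57678491, -0.08773925]), 'moment': array([ 0.03146068, -0.01511916,  0.00724002]), 'gripper_width': 0.08773505631778293}
side [[524.51106095   0.         283.13886199]
 [  0.         524.51106095 206.13833455]
 [  0.           0.           1.        ]] [[ 0.99780442 -0.02348582  0.06192542  0.45632578]
 [-0.06605744 -0.42026223  0.90499507 -1.20236342]
 [ 0.00477036 -0.90709871 -0.42089093  0.61139995]
 [ 0.          0.          0.          1.        ]]
top [[431.44181253   0.         280.79322524]
 [  0.         431.44181253 206.37370452]
 [  0.           0.           1.        ]] [[ 1.74495651e-02 -9.93805308e-01  1.09756649e-01  3.73262487e-01]
 [-9.99843800e-01 -1.76523823e-02 -8.76408766e-04 -9.33772223e-03]
 [ 2.80844600e-03 -1.09724212e-01 -9.93958103e-01  1.38190567e+00]
 [ 0.00000000e+00  0.00000000e+00  0.00000000e+00  1.00000000e+00]]
```

View pics/side0.png

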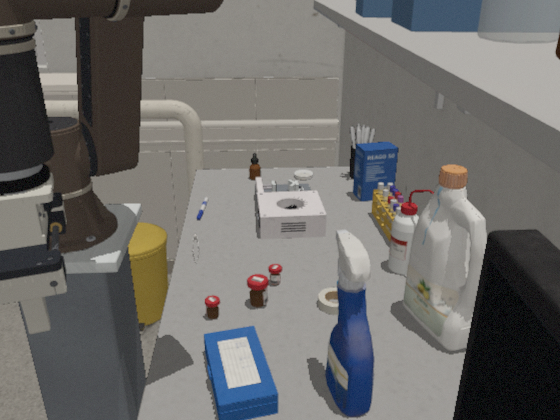

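View pics/top0.png

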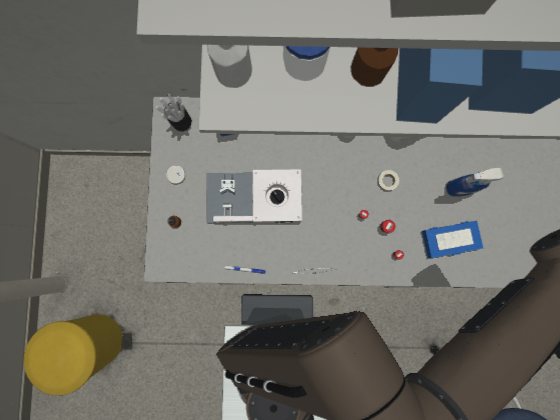

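Candidates for the jar in the top view, all red-lidded: (364,214), (388,227) and (398,255). In the side view they are at (275,270), (258,288) and (212,305). The middle one looks largest, so I'll check it in a close crop. The mixer is at (253,197) in the top view, with its bed on the left (+y) and the knob well at (277,197).

```bash
python3 - <<'E'
import cv2, numpy as np
t=cv2.imread("pics/top0.png"); s=cv2.imread("pics/side0.png")
r=lambda im,x,y,w,h,k:cv2.resize(im[y:y+h,x:x+w],None,fx=k,fy=k,interpolation=cv2.INTER_CUBIC)
cv2.imwrite("pics/c_mix.png",r(t,195,160,115,75,6.5))
a=r(t,345,195,75,75,5);b=r(s,195,250,100,75,5)
cv2.imwrite("pics/c_jars.png",cv2.resize(np.hstack([a,b]),None,fx=.9,fy=.9))
cv2.imwrite("pics/c_mixs.png",r(s,235,150,100,90,6))
E
```

```text
(no output)
```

View pics/c_mix.png

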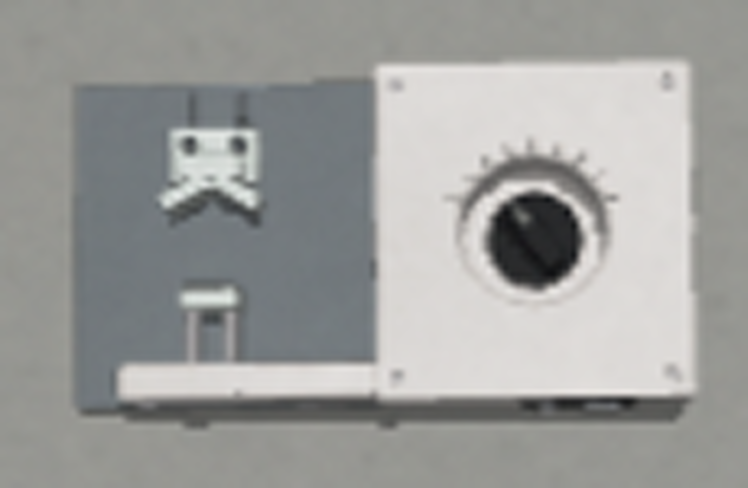

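View pics/c_jars.png

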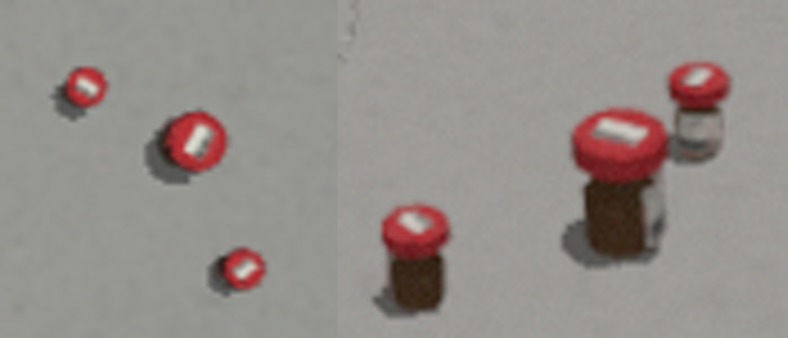

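View pics/c_mixs.png

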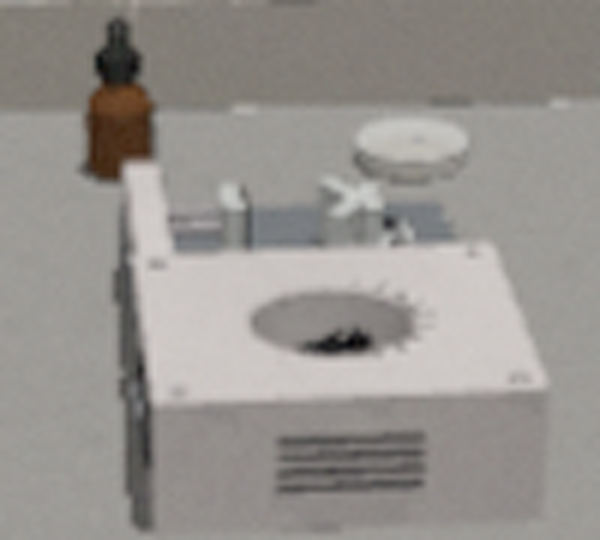

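The middle jar is clearly the largest and has the brown contents, so it is the target. The other two are small look-alikes. Next I'll measure everything.

```bash
cat > h.py <<'E'
import numpy as np, cv2
from plant import get_state, capture, close_job
def ray(c,u,v):
    d=np.linalg.solve(c["K"],[u,v,1.]);T=c["world_from_camera"];return T[:3,3],T[:3,:3]@d
def atz(c,u,v,z):
    o,d=ray(c,u,v);return o+d*(z-o[2])/d[2]
def proj(c,p):
    T=np.linalg.inv(c["world_from_camera"]);q=c["K"]@(T[:3,:3]@np.asarray(p,float)+T[:3,3]);return q[:2]/q[2]
E
python3 - <<'E'
from h import *
c=capture("top");s=capture("side")
im=c["img"].astype(int)
# jar lid: red blobs
def blobs(im):
    h=cv2.cvtColor(im,cv2.COLOR_BGR2HSV)
    m=(((h[...,0]<8)|(h[...,0]>170))&(h[...,1]>120)&(h[...,2]>70)).astype(np.uint8)
    n,l,st,ce=cv2.connectedComponentsWithStats(m)
    return [(st[i],ce[i]) for i in range(1,n) if st[i][4]>40]
for st,ce in blobs(c["img"]):
    u=st[0]+(st[2]-1)/2;v=st[1]+(st[3]-1)/2
    print("top",st,u,v,atz(c,u,v,.055),"w mm",st[2]*3.07)
for st,ce in blobs(s["img"]):
    u=st[0]+(st[2]-1)/2;v=st[1]+(st[3]-1)/2
    print("side",st,atz(s,u,v,.052))
f=lambda u,v:((u+.5)/6.5-.5+195,(v+.5)/6.5-.5+160)
P={n:atz(c,*f(u,v),z) for n,u,v,z in [("TL",376,65,.06),("TR",690,62,.06),("BL",378,397,.06),("BR",694,394,.06),("well",534,228,.06),("jawL",180,290,.054),("jawR",239,289,.054),("jawBl",180,306,.054),("vn",213,183,.052),("vl",163,195,.052),("vr",262,195,.052),("vbl",172,129,.052),("vbr",256,129,.052),("bedTL",76,86,.02),("bedBL",76,408,.02),("knob",534,240,.05)]}
for k,v in P.items(): print(k,v.round(4),proj(s,v).round(1))
print("sizes",np.linalg.norm(P["TL"]-P["TR"]),np.linalg.norm(P["TL"]-P["BL"]),np.linalg.norm(P["TR"]-P["BR"]))
E
```

```text
top [381 220  14  13 102] 387.5 226.0 [ 0.46479847 -0.34027068  0.055     ] w mm 42.98
side [401 190  33  25 228] [0.8858757  0.00650527 0.052     ]
side [391 236  16   9  51] [ 0.783576   -0.19285934  0.052     ]
side [269 264  13  10  79] [ 0.50250052 -0.29679784  0.052     ]
side [247 275  21  16 212] [ 0.46520526 -0.34575133  0.052     ]
side [205 296  14  12 103] [ 0.38132722 -0.4034062   0.052     ]
TL [0.6328 0.0798 0.06  ] [316.3 190.1]
TR [ 0.637  -0.0705  0.06  ] [325.7 214.5]
BL [0.4736 0.0749 0.06  ] [256.8 192.2]
BR [ 0.4777 -0.0744  0.06  ] [259.8 216.9]
well [0.5555 0.0027 0.06  ] [289.7 202.7]
jawL [0.5235 0.1708 0.054 ] [273.8 180.3]
jawR [0.5245 0.1428 0.054 ] [274.7 184.1]
jawBl [0.5158 0.1706 0.054 ] [271.1 180.4]
vn [0.5756 0.157  0.052 ] [292.6 182.4]
vl [0.5693 0.1807 0.052 ] [289.7 179.3]
vr [0.5702 0.1333 0.052 ] [291.3 185.7]
vbl [0.6014 0.1775 0.052 ] [301.  179.5]
vbr [0.6022 0.1371 0.052 ] [302.7 184.9]
bedTL [0.6275 0.2299 0.02  ] [307.9 182.7]
bedBL [0.4687 0.2241 0.02  ] [254.3 184.6]
knob [0.551  0.0027 0.05  ] [287.9 206.4]
sizes 0.15033374158591944 0.15931044723110319 0.15938921564349426
```

```bash
python3 - <<'E'
from h import *
from scipy.optimize import minimize
c=capture("top");s=capture("side")
def red(im):
    h=cv2.cvtColor(im,cv2.COLOR_BGR2HSV)
    return (((h[...,0]<10)|(h[...,0]>165))&(h[...,1]>110)&(h[...,2]>50)).astype(np.uint8)
def sil(C,x,y,k=8):
    a=np.linspace(0,2*np.pi,40)
    p=[proj(C,(x+.0205*np.cos(t),y+.0205*np.sin(t),z)) for t in a for z in(.046,.058)]
    hull=cv2.convexHull(np.float32(p)); return hull
def bbox(C,u0,v0):
    m=red(C["img"]); n,l,st,ce=cv2.connectedComponentsWithStats(m); i=l[v0,u0]
    q=l==i; pts=cv2.convexHull(np.argwhere(q)[:,::-1].astype(np.int32)); f=np.zeros(m.shape,np.uint8); cv2.fillConvexPoly(f,pts,1); return f
obs=[(c,bbox(c,383,228)),(s,bbox(s,250,283))]
def cost(p,sel):
    t=0
    for C,f in [obs[i] for i in sel]:
        k=8; v,u=np.argwhere(f).mean(0); u0,v0=int(u)-20,int(v)-20
        F=cv2.resize(f[v0:v0+40,u0:u0+40],None,fx=k,fy=k,interpolation=cv2.INTER_NEAREST)
        g=np.zeros_like(F); h=(sil(C,*p).reshape(-1,2)-[u0,v0]+.5)*k
        cv2.fillConvexPoly(g,np.round(h).astype(np.int32),1)
        t+=(F!=g).sum()/max(F.sum(),1)
    return t
for sel in([0,1],[0],[1]):
    r=minimize(cost,(.465,-.343),args=(sel,),method="Nelder-Mead",options=dict(initial_simplex=[(.465,-.343),(.472,-.343),(.465,-.336)],xatol=2e-4));print(sel,r.x,r.fun)
# knob
g=c["img"][185:209,265:290]; g=cv2.resize(g,None,fx=25,fy=25,interpolation=cv2.INTER_CUBIC)
cv2.imwrite("pics/knob.png",np.clip(g.astype(float)*3,0,255).astype(np.uint8))
E
```

```text
[0, 1] [ 0.46540469 -0.3422693 ] 0.19431630213691198
[0] [ 0.46528209 -0.34110674] 0.078125
[1] [ 0.46536238 -0.3433254 ] 0.09099264705882353
```

View pics/knob.png

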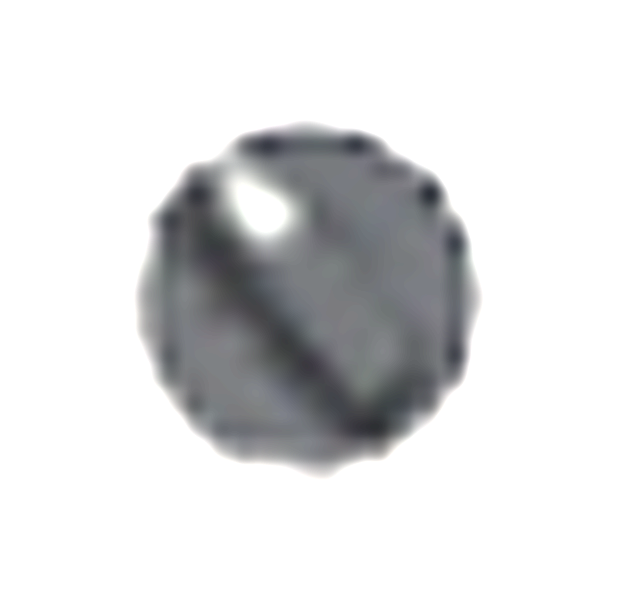

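```bash
python3 - <<'E'
from h import *
c=capture("top")
k=12
g0=np.clip(cv2.resize(c["img"][185:209,265:290],None,fx=k,fy=k,interpolation=cv2.INTER_CUBIC).astype(float)*3,0,255).astype(np.uint8)
out=[]
for a in (35,40,45,50):
    g=g0.copy()
    for z,col in((.05,(0,255,0)),(.024,(0,0,255))):
        t=np.radians(a);e=np.array([np.cos(t),np.sin(t)]);n=np.array([-e[1],e[0]])
        P=[np.r_[np.array([.5555,.0027])+sx*.019*e+sy*.006*n,z] for sx,sy in((1,1),(1,-1),(-1,-1),(-1,1))]
        q=np.array([(proj(c,p)-[265,185]+.5)*k for p in P]).astype(np.int32)
        cv2.polylines(g,[q],True,col,1)
    cv2.putText(g,str(a),(5,280),0,.7,(0,0,0));out.append(g)
cv2.imwrite("pics/kb.png",np.vstack([np.hstack(out[:2]),np.hstack(out[2:])]))
E
```

```text
(no output)
```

View pics/kb.png

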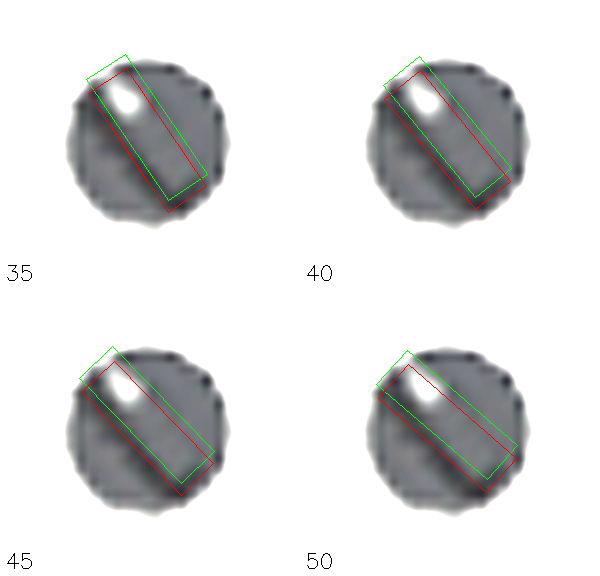

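```bash
cat >> h.py <<'E'
def st():
    s=get_state(); from scipy.spatial.transform import Rotation as Ro
    R=Ro.from_euler('xyz',s["eef_rot"],degrees=True).as_matrix()
    return s,R
def plan(target,phi=None,calls=None):
    s,R=st(); z=R[:,2]; ph=np.degrees(np.arctan2(z[1],z[0])); d=np.array(target)-s["tcp_pos"]
    print("t %.2f tcp %s phi %.2f width %.4f F %s M %s j6 %.1f tau6 %.3f tilt %.4f"%(s["time_s"],s["tcp_pos"].round(4),ph,s["gripper_width"],s["contact_force"].round(2),s["moment"].round(3),s["joints"][5],s["joint_torque"][5],np.hypot(R[0,0],R[1,0])))
    # shift in tool axes at the wanted phi
    f=np.radians(ph if phi is None else phi)
    print("tool shift (at phi): tx %.4f ty %.4f tz %.4f"%(-d[2],-np.sin(f)*d[0]+np.cos(f)*d[1],np.cos(f)*d[0]+np.sin(f)*d[1]),"spin %.4f"%(0 if phi is None else np.radians(ph-phi)))
E
python3 -c "
from h import *
plan((.4654,-.342,.15),91.6)"
```

```text
t 0.35 tcp [ 0.1954 -0.646   0.2264] phi 106.83 width 0.0875 F [0.23 0.17 0.42] M [ 0.01  -0.025  0.011] j6 -16.5 tau6 -0.000 tilt 0.0004
tool shift (at phi): tx 0.0764 ty -0.2784 tz 0.2963 spin 0.2659
```

>>> {"api": "play_rows", "payload": {
  "series": [0, 0, 0, 0.053, 0, 0, 0, 0.053, 0, 0, 0, 0.053, 0, 0, 0, 0.053, 0, 0, 0, 0.053],
  "jaw": 80
}}

```text
time_s: 0.77
tcp_pos: [0.1954, -0.646, 0.2265]
eef_rot: [25.0, 90.0, 116.5]
contact_force: [-0.6, 0.7, -0.4]
gripper_width: 0.0705
```

```bash
python3 -c "
from h import *
plan((.4654,-.342,.15),91.6)"
```

```text
t 0.77 tcp [ 0.1954 -0.646   0.2265] phi 91.50 width 0.0705 F [-0.6   0.69 -0.43] M [ 0.038 -0.012  0.023] j6 -31.8 tau6 1.051 tilt 0.0001
tool shift (at phi): tx 0.0765 ty -0.2783 tz 0.2964 spin -0.0017
```

>>> {"api": "play_rows", "payload": {
  "series": [0.005, -0.018, 0.02, 0, 0.005, -0.018, 0.02, 0, 0.005, -0.018, 0.02, 0, 0.005, -0.018, 0.02, 0, 0.005, -0.018, 0.02, 0]
}}

```text
time_s: 1.18
tcp_pos: [0.2831, -0.5425, 0.2013]
eef_rot: [-133.1, 90.0, -41.5]
contact_force: [0.7, 0.5, 1.3]
gripper_width: 0.07
```

>>> {"api": "play_rows", "payload": {
  "series": [0.005, -0.018, 0.02, 0, 0.005, -0.018, 0.02, 0, 0.005, -0.018, 0.02, 0, 0.005, -0.018, 0.02, 0, 0.005, -0.018, 0.02, 0]
}}

```text
time_s: 1.6
tcp_pos: [0.3704, -0.4399, 0.1765]
eef_rot: [-124.3, 90.0, -32.6]
contact_force: [0.2, -0.1, -0.4]
gripper_width: 0.0702
```

>>> {"api": "play_rows", "payload": {
  "series": [0.005, -0.018, 0.02, 0, 0.005, -0.018, 0.02, 0, 0.005, -0.018, 0.02, 0, 0.005, -0.018, 0.02, 0, 0.005, -0.018, 0.015, 0]
}}

```text
time_s: 2.02
tcp_pos: [0.4575, -0.3419, 0.1516]
eef_rot: [-91.3, 90.0, 0.4]
contact_force: [0.8, -0.3, -0.9]
gripper_width: 0.07
```

```bash
python3 -c "
from h import *
c=capture('side');cv2.imwrite('pics/s1.png',c['img'])
plan((.4654,-.342,.033),91.6)"
```

```text
t 2.07 tcp [ 0.46   -0.3403  0.1506] phi 91.74 width 0.0701 F [2.54 0.86 0.57] M [ 0.188 -0.419  0.017] j6 -71.3 tau6 0.294 tilt 0.0007
tool shift (at phi): tx 0.1176 ty -0.0054 tz -0.0018 spin 0.0025
```

View pics/s1.png

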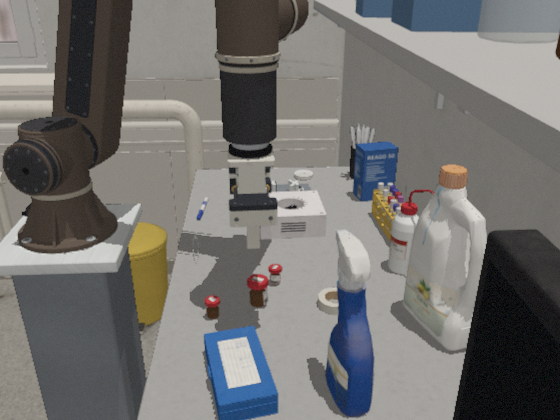

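>>> {"api": "play_rows", "payload": {
  "series": [0.014, -0.001, 0, 0, 0.014, -0.001, 0, 0, 0.014, -0.001, 0, 0, 0.014, -0.001, 0, 0, 0, 0, 0, 0]
}}

```text
time_s: 2.48
tcp_pos: [0.4594, -0.3425, 0.093]
eef_rot: [61.9, 89.8, 153.5]
contact_force: [0.1, 0.6, -0.7]
gripper_width: 0.0701
```

>>> {"api": "play_rows", "payload": {
  "series": [0, 0, 0, 0, 0, 0, 0, 0, 0, 0, 0, 0, 0, 0, 0, 0, 0, 0, 0, 0]
}}

```text
time_s: 2.9
tcp_pos: [0.4611, -0.3435, 0.0963]
eef_rot: [-111.4, 89.9, -19.7]
contact_force: [-1.0, 0.3, -0.4]
gripper_width: 0.07
```

```bash
python3 -c "
from h import *
plan((.4654,-.342,.033),91.6)
c=capture('side');cv2.imwrite('pics/s2.png',cv2.resize(c['img'][170:330,180:340],None,fx=3.7,fy=3.7))
"
```

```text
t 2.90 tcp [ 0.4611 -0.3435  0.0963] phi 91.65 width 0.0700 F [-1.03  0.3  -0.36] M [ 0.016 -0.004 -0.007] j6 -71.2 tau6 0.001 tilt 0.0012
tool shift (at phi): tx 0.0633 ty -0.0043 tz 0.0013 spin 0.0008
```

View pics/s2.png

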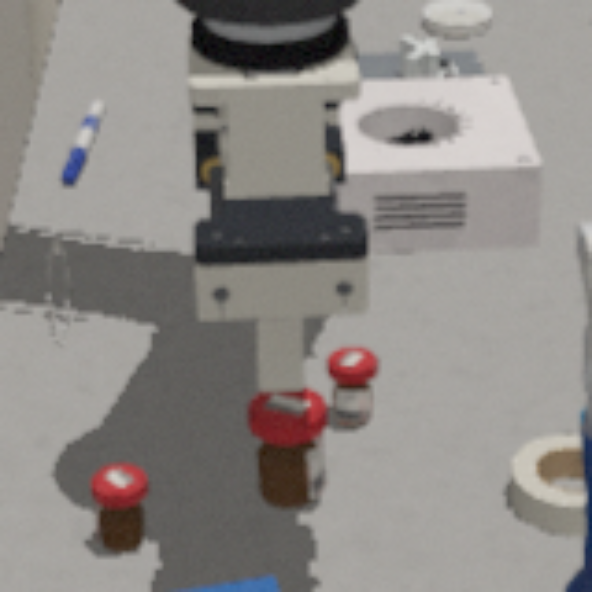

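>>> {"api": "play_rows", "payload": {
  "series": [0, -0.0043, 0.0013, 0, 0.016, 0, 0, 0, 0.016, 0, 0, 0, 0.016, 0, 0, 0, 0.014, 0, 0, 0]
}}

```text
time_s: 3.37
tcp_pos: [0.4653, -0.3417, 0.0329]
eef_rot: [-87.0, 90.0, 4.7]
contact_force: [-0.5, 0.4, 0.5]
gripper_width: 0.07
```

>>> {"api": "play_rows", "payload": {
  "series": [0.001, 0, 0, 0, 0, 0, 0, 0, 0, 0, 0, 0, 0, 0, 0, 0, 0, 0, 0, 0]
}}

```text
time_s: 3.78
tcp_pos: [0.4658, -0.3421, 0.0336]
eef_rot: [-111.8, 89.9, -20.2]
contact_force: [-0.1, -0.1, 0.2]
gripper_width: 0.07
```

```bash
python3 -c "
from h import *
plan((.4654,-.342,.033),91.6)
c=capture('side');cv2.imwrite('pics/s3.png',cv2.resize(c['img'][200:330,200:330],None,fx=4.5,fy=4.5))
"
```

```text
t 3.78 tcp [ 0.4658 -0.3421  0.0336] phi 91.66 width 0.0700 F [-0.06 -0.12  0.21] M [-0.024 -0.002 -0.019] j6 -71.4 tau6 -0.001 tilt 0.0017
tool shift (at phi): tx 0.0006 ty 0.0004 tz 0.0001 spin 0.0010
```

View pics/s3.png

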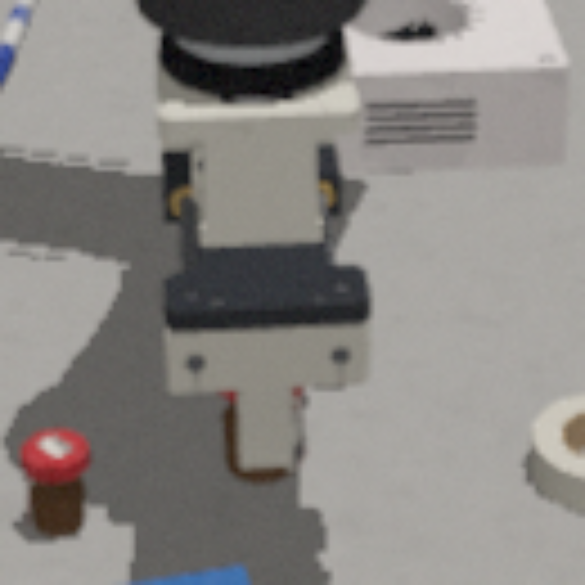

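```bash
python3 -c "
from h import *
c=capture('side')
for p in [(.4658,-.342,.052),(.4658,-.342-.05,.05),(.4658-.0095,-.342-.05,.05),(.4658+.0095,-.342-.05,.05),(.4658-.0205,-.342,.052),(.4658+.0205,-.342,.052)]: print(proj(c,p))
print(c['img'][285,244:275].tolist()); print(c['img'][300,244:275].tolist())
"
```

```text
[257.26707651 281.41954083]
[257.86328908 297.20543725]
[252.72047943 297.38137541]
[262.99986603 297.02971232]
[246.64754104 281.76304005]
[267.8600723  281.07690007]
[[124, 133, 136], [132, 141, 144], [130, 140, 142], [127, 136, 141], [129, 138, 141], [132, 141, 143], [128, 136, 139], [129, 139, 141], [131, 140, 143], [131, 139, 142], [132, 141, 143], [130, 140, 142], [129, 138, 141], [129, 137, 141], [131, 140, 142], [130, 140, 143], [128, 137, 139], [130, 138, 142], [130, 138, 141], [129, 137, 141], [123, 132, 138], [117, 125, 137], [114, 122, 134], [127, 135, 142], [137, 145, 147], [130, 138, 142], [121, 131, 132], [122, 131, 133], [121, 129, 132], [119, 128, 130], [115, 124, 125]]
[[94, 95, 97], [93, 98, 100], [93, 95, 97], [91, 95, 95], [92, 96, 96], [84, 88, 91], [52, 62, 73], [26, 39, 60], [68, 78, 89], [116, 123, 127], [128, 135, 140], [128, 136, 139], [128, 138, 141], [128, 136, 141], [128, 136, 139], [130, 138, 142], [130, 137, 142], [127, 137, 140], [128, 137, 139], [128, 136, 139], [121, 129, 131], [86, 90, 92], [68, 67, 68], [104, 108, 115], [145, 149, 155], [163, 167, 169], [164, 168, 169], [163, 166, 169], [163, 167, 169], [164, 167, 169], [161, 165, 168]]
```

The projections agree with the picture to about a pixel, so I'll grip.

>>> {"api": "play_rows", "payload": {
  "series": [0, 0, 0, 0, 0, 0, 0, 0, 0, 0, 0, 0, 0, 0, 0, 0, 0, 0, 0, 0],
  "jaw": 0,
  "squeeze": 15
}}

```text
time_s: 4.3
tcp_pos: [0.4651, -0.3419, 0.0326]
eef_rot: [-115.1, 90.0, -23.4]
contact_force: [0.0, 0.0, -0.2]
gripper_width: 0.0422
```

>>> {"api": "play_rows", "payload": {
  "series": [0, 0, 0, 0, 0, 0, 0, 0, 0, 0, 0, 0, 0, 0, 0, 0, 0, 0, 0, 0]
}}

```text
time_s: 4.72
tcp_pos: [0.4651, -0.3419, 0.0326]
eef_rot: [-170.9, 90.0, -79.3]
contact_force: [0.8, -0.4, 1.2]
gripper_width: 0.0399
```

>>> {"api": "play_rows", "payload": {
  "series": [-0.01, 0, 0, 0, -0.02, 0, 0, 0, -0.03, 0, 0, 0, -0.03, 0, 0, 0, -0.03, 0, 0, 0]
}}

```text
time_s: 5.13
tcp_pos: [0.4647, -0.3417, 0.1544]
eef_rot: [70.5, 90.0, 162.2]
contact_force: [0.3, -0.5, -0.8]
gripper_width: 0.0401
```

```bash
python3 -c "
from h import *
plan((.5485,.157,.153),91.65)
c=capture('side');cv2.imwrite('pics/s4.png',cv2.resize(c['img'][150:330,180:360],None,fx=3.3,fy=3.3))
"
```

```text
t 5.13 tcp [ 0.4647 -0.3417  0.1544] phi 91.65 width 0.0401 F [ 0.3  -0.45 -0.78] M [-0.048 -0.137  0.051] j6 -71.4 tau6 -0.002 tilt 0.0005
tool shift (at phi): tx 0.0014 ty -0.0982 tz 0.4961 spin 0.0000
```

View pics/s4.png

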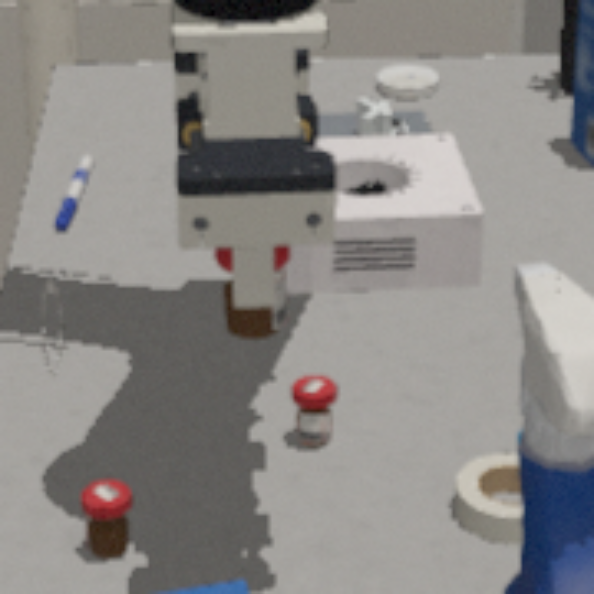

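>>> {"api": "play_rows", "payload": {
  "series": [0, -0.002, 0.01, 0, 0, -0.004, 0.02, 0, 0, -0.005, 0.026, 0, 0, -0.005, 0.026, 0, 0, -0.005, 0.026, 0]
}}

```text
time_s: 5.6
tcp_pos: [0.4821, -0.2318, 0.1519]
eef_rot: [64.4, 89.9, 156.0]
contact_force: [0.5, -0.0, -1.0]
gripper_width: 0.0397
```

>>> {"api": "play_rows", "payload": {
  "series": [0, -0.005, 0.026, 0, 0, -0.005, 0.026, 0, 0, -0.005, 0.026, 0, 0, -0.005, 0.026, 0, 0, -0.005, 0.026, 0]
}}

```text
time_s: 6.02
tcp_pos: [0.5034, -0.101, 0.152]
eef_rot: [78.5, 89.9, 170.2]
contact_force: [1.0, -0.6, 0.2]
gripper_width: 0.04
```

>>> {"api": "play_rows", "payload": {
  "series": [0, -0.005, 0.026, 0, 0, -0.005, 0.026, 0, 0, -0.005, 0.026, 0, 0, -0.005, 0.026, 0, 0, -0.005, 0.026, 0]
}}

```text
time_s: 6.43
tcp_pos: [0.5246, 0.0295, 0.152]
eef_rot: [94.5, 89.9, -173.9]
contact_force: [-0.3, -0.2, -0.6]
gripper_width: 0.04
```

>>> {"api": "play_rows", "payload": {
  "series": [0, -0.005, 0.026, 0, 0, -0.005, 0.026, 0, 0, -0.005, 0.026, 0, 0, -0.005, 0.02, 0, 0, -0.002, 0.01, 0]
}}

```text
time_s: 6.85
tcp_pos: [0.544, 0.1389, 0.1519]
eef_rot: [104.4, 89.9, -163.8]
contact_force: [-0.7, 0.0, -1.2]
gripper_width: 0.0399
```

>>> {"api": "play_rows", "payload": {
  "series": [0, 0, 0, 0, 0, 0, 0, 0, 0, 0, 0, 0, 0, 0, 0, 0, 0, 0, 0, 0]
}}

```text
time_s: 7.27
tcp_pos: [0.5441, 0.1357, 0.1526]
eef_rot: [83.3, 90.0, 174.9]
contact_force: [0.0, 0.5, 0.5]
gripper_width: 0.0398
```

```bash
python3 -c "
from h import *
plan((.5485,.157,.075),91.65)
c=capture('side');cv2.imwrite('pics/s5.png',cv2.resize(c['img'][100:260,200:360],None,fx=3.7,fy=3.7))
"
```

```text
t 7.27 tcp [0.5441 0.1357 0.1526] phi 91.59 width 0.0398 F [0.01 0.54 0.55] M [ 0.053 -0.002 -0.015] j6 -122.4 tau6 0.004 tilt 0.0001
tool shift (at phi): tx 0.0776 ty -0.0050 tz 0.0211 spin -0.0010
```

View pics/s5.png

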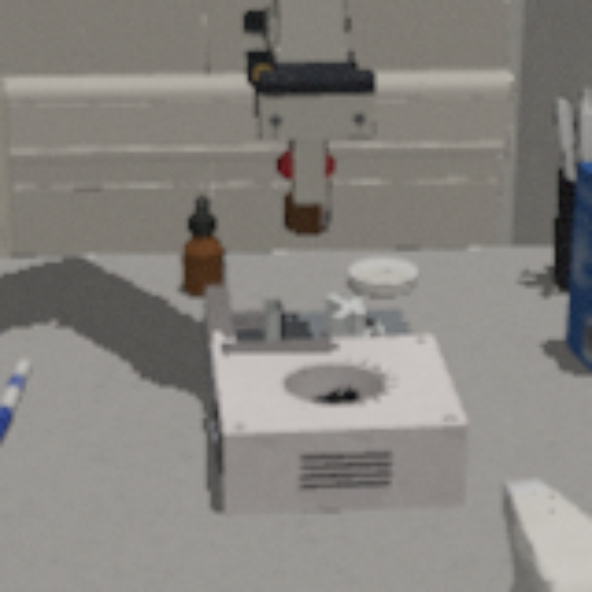

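>>> {"api": "play_rows", "payload": {
  "series": [0, -0.0025, 0.0105, 0, 0, -0.0025, 0.0105, 0, 0, 0, 0, 0, 0, 0, 0, 0, 0, 0, 0, 0]
}}

```text
time_s: 7.73
tcp_pos: [0.5487, 0.158, 0.1524]
eef_rot: [118.3, 90.0, -150.1]
contact_force: [0.2, -0.1, -0.2]
gripper_width: 0.0398
```

>>> {"api": "play_rows", "payload": {
  "series": [0.014, 0, 0, 0, 0.014, 0, 0, 0, 0.014, 0, 0, 0, 0, 0, 0, 0, 0, 0, 0, 0]
}}

```text
time_s: 8.15
tcp_pos: [0.5484, 0.1574, 0.1102]
eef_rot: [128.2, 89.9, -140.1]
contact_force: [-0.2, 1.0, -0.2]
gripper_width: 0.0402
```

```bash
python3 -c "
from h import *
plan((.5485,.157,.053),91.65)
print(get_state()['joints'].round(1))
c=capture('side');cv2.imwrite('pics/s6.png',cv2.resize(c['img'][130:230,240:340],None,fx=6,fy=6))
c=capture('top');cv2.imwrite('pics/t6.png',cv2.resize(c['img'][100:250,150:350],None,fx=4,fy=4))
"
```

```text
t 8.15 tcp [0.5484 0.1574 0.1102] phi 91.65 width 0.0402 F [-0.23  1.01 -0.18] M [-0.015  0.019 -0.047] j6 -124.0 tau6 -0.001 tilt 0.0017
tool shift (at phi): tx 0.0572 ty -0.0001 tz -0.0004 spin 0.0000
[  35.7   16.8  -21.4    0.   -51.9 -124. ]
```

View pics/s6.png

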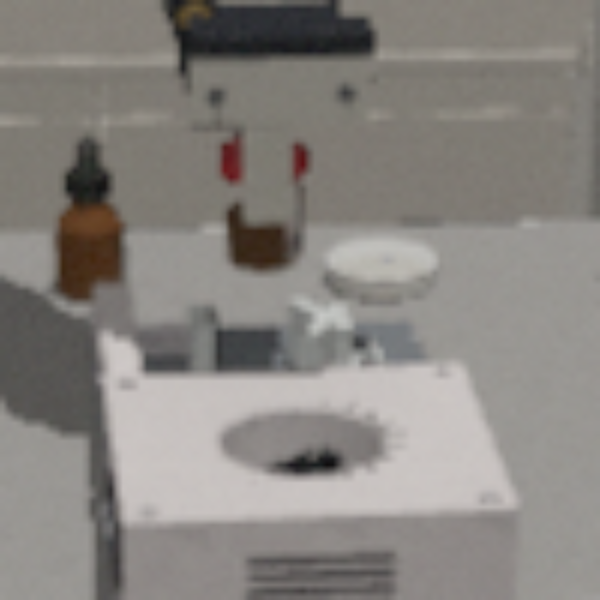

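View pics/t6.png

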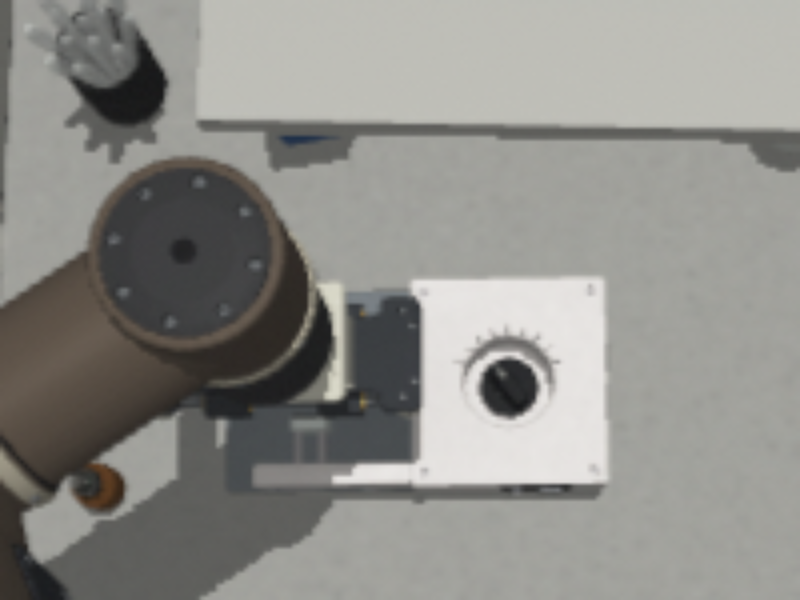

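```bash
python3 -c "
from h import *
c=capture('side')
k=8;u0,v0=250,150
im=cv2.resize(c['img'][v0:v0+60,u0:u0+70],None,fx=k,fy=k,interpolation=cv2.INTER_CUBIC)
a=np.linspace(0,6.283,60)
def d(z,r,x,y,col):
    q=np.array([(proj(c,(x+r*np.cos(t),y+r*np.sin(t),z))-[u0,v0]+.5)*k for t in a]).astype(np.int32);cv2.polylines(im,[q],True,col,1)
for dz in (.0772,):
    for z in (.046,.058): d(z+dz,.0205,.5485,.1574,(0,255,0))
    d(dz,.019,.5485,.1574,(255,255,0))
d(.02,.019,.5485,.157,(0,255,255))
# jaw face top & V tops
for A,B in [((.5235,.1708,.054),(.5245,.1428,.054)),((.5756,.157,.052),(.5693,.1807,.052)),((.5756,.157,.052),(.5702,.1333,.052)),((.5235,.1708,.02),(.5245,.1428,.02)),((.5702,.1333,.02),(.5702,.1333,.052)),((.5245,.1428,.02),(.5245,.1428,.054))]:
    q=[tuple(((proj(c,p)-[u0,v0]+.5)*k).astype(int).tolist()) for p in(A,B)];cv2.line(im,*q,(0,0,255),1)
cv2.imwrite('pics/ov.png',im)
"
```

```text
(no output)
```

View pics/ov.png

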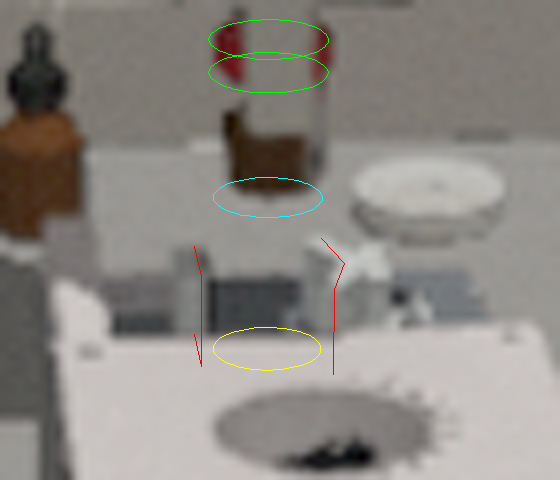

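```bash
python3 -c "
from h import *
c=capture('side')
k=16;u0,v0=268,172
im=cv2.resize(c['img'][v0:v0+30,u0:u0+45],None,fx=k,fy=k,interpolation=cv2.INTER_CUBIC)
def L(A,B,col):
    q=[tuple(((proj(c,p)+[1,0]-[u0,v0]+.5)*k).astype(int).tolist()) for p in(A,B)];cv2.line(im,*q,col,1)
for A,B in [((.5756,.157,.052),(.5693,.1807,.052)),((.5756,.157,.052),(.5702,.1333,.052)),((.5702,.1333,.02),(.5702,.1333,.052)),((.6022,.1371,.052),(.5702,.1333,.052)),((.6014,.1775,.052),(.6022,.1371,.052)),((.6014,.1775,.052),(.5693,.1807,.052))]: L(A,B,(0,0,255))
J=[(.5235,.1708),(.5245,.1428),(.5165,.1428),(.5155,.1708)]
for i in range(4): L((*J[i],.054),(*J[(i+1)%4],.054),(0,255,0))
cv2.imwrite('pics/ov2.png',im)
"
```

```text
(no output)
```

View pics/ov2.png

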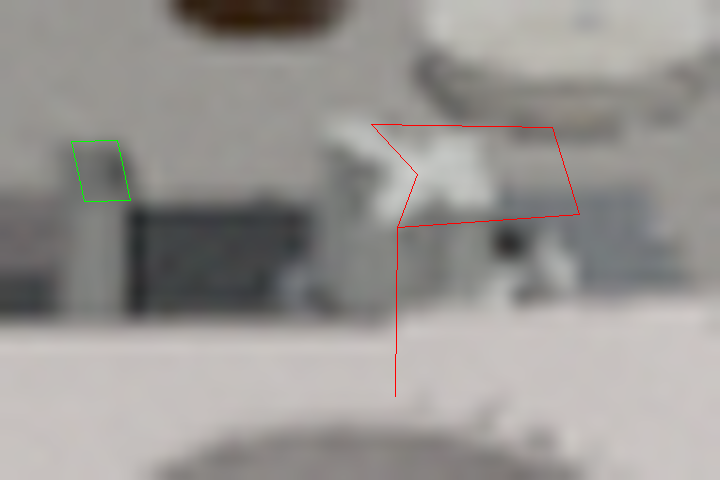

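```bash
python3 -c "
import cv2
t=cv2.imread('pics/top0.png')
cv2.imwrite('pics/v.png',cv2.resize(t[174:210,212:246],None,fx=17,fy=17,interpolation=cv2.INTER_CUBIC))
"
```

View pics/v.png

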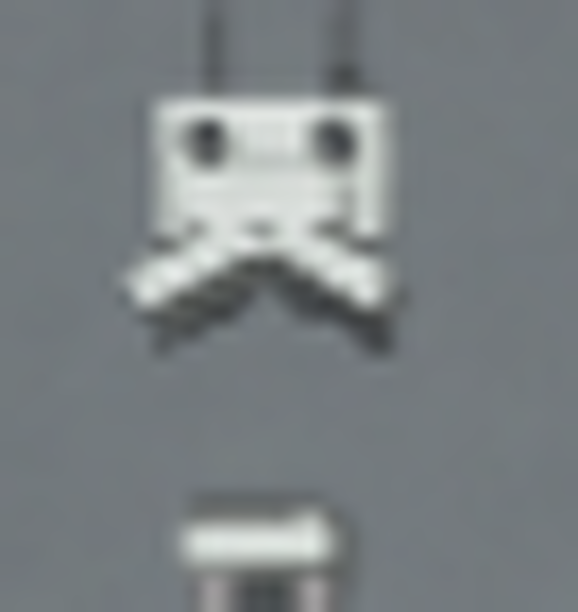

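>>> {"api": "play_rows", "payload": {
  "series": [0.01, 0.001, 0, 0, 0.01, 0, 0, 0, 0.01, 0, 0, 0, 0.01, 0, 0, 0, 0.01, 0, 0, 0]
}}

```text
time_s: 8.77
tcp_pos: [0.5474, 0.1575, 0.0591]
eef_rot: [120.4, 89.9, -147.9]
contact_force: [-0.1, 1.0, -1.1]
gripper_width: 0.0401
```

>>> {"api": "play_rows", "payload": {
  "series": [0.004, 0, 0, 0, 0, 0, 0, 0, 0, 0, 0, 0, 0, 0, 0, 0, 0, 0, 0, 0]
}}

```text
time_s: 9.18
tcp_pos: [0.5482, 0.158, 0.0571]
eef_rot: [-62.2, 89.9, 29.4]
contact_force: [-0.2, 0.5, -0.0]
gripper_width: 0.0396
```

```bash
python3 -c "
from h import *
plan((.5475,.1575,.053),91.65)
c=capture('side');cv2.imwrite('pics/s7.png',cv2.resize(c['img'][140:215,250:330],None,fx=9,fy=8,interpolation=cv2.INTER_CUBIC))
"
```

```text
t 9.18 tcp [0.5482 0.158  0.0571] phi 91.66 width 0.0396 F [-0.23  0.5  -0.04] M [ 0.001 -0.015  0.029] j6 -124.1 tau6 0.000 tilt 0.0010
tool shift (at phi): tx 0.0041 ty 0.0007 tz -0.0004 spin 0.0001
```

View pics/s7.png

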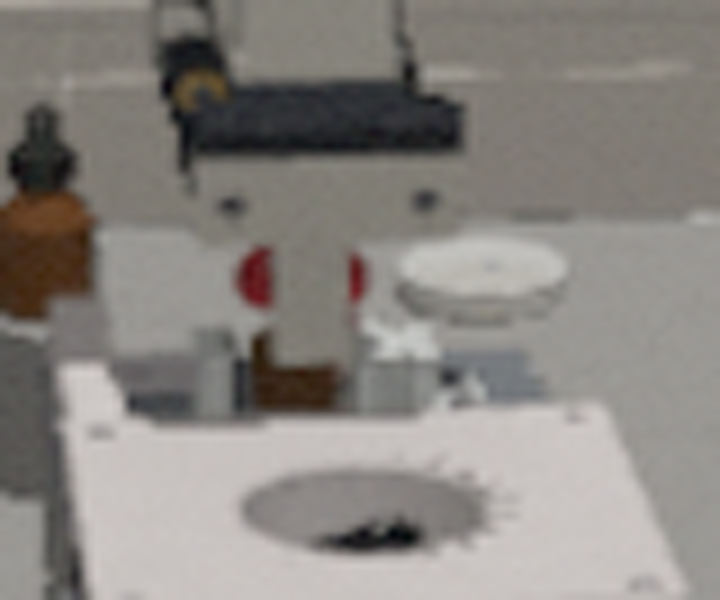

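>>> {"api": "play_rows", "payload": {
  "series": [0.0015, 0, 0, 0, 0, 0, 0, 0, 0.001, 0, 0, 0, 0, 0, 0, 0, 0, 0, 0, 0]
}}

```text
time_s: 9.65
tcp_pos: [0.5477, 0.1577, 0.0541]
eef_rot: [75.5, 90.0, 167.1]
contact_force: [0.5, -0.3, -0.1]
gripper_width: 0.04
```

```bash
python3 -c "
from h import *
plan((.5475,.1575,.053),91.65)"
```

```text
t 9.65 tcp [0.5477 0.1577 0.0541] phi 91.65 width 0.0400 F [ 0.48 -0.32 -0.09] M [ 0.049 -0.028  0.008] j6 -124.1 tau6 -0.000 tilt 0.0000
tool shift (at phi): tx 0.0011 ty 0.0002 tz -0.0002 spin -0.0000
```

>>> {"api": "play_rows", "payload": {
  "series": [0.001, 0, 0, 0, 0, 0, 0, 0, 0, 0, 0, 0, 0, 0, 0, 0, 0, 0, 0, 0]
}}

```text
time_s: 10.07
tcp_pos: [0.5478, 0.1577, 0.0531]
eef_rot: [147.9, 90.0, -120.4]
contact_force: [-0.4, -0.5, -2.0]
gripper_width: 0.04
```

>>> {"api": "play_rows", "payload": {
  "series": [0.0005, 0, 0, 0, 0, 0, 0, 0, 0, 0, 0, 0, 0, 0, 0, 0, 0, 0, 0, 0]
}}

```text
time_s: 10.48
tcp_pos: [0.5478, 0.1578, 0.0526]
eef_rot: [-57.8, 90.0, 33.9]
contact_force: [0.4, 0.3, -0.8]
gripper_width: 0.04
```

>>> {"api": "play_rows", "payload": {
  "series": [0.0005, 0, 0, 0, 0, 0, 0, 0, 0, 0, 0, 0, 0, 0, 0, 0, 0, 0, 0, 0]
}}

```text
time_s: 10.9
tcp_pos: [0.548, 0.1578, 0.0525]
eef_rot: [-75.9, 90.0, 15.8]
contact_force: [-0.7, -1.2, 5.4]
gripper_width: 0.04
```

>>> {"api": "play_rows", "payload": {
  "series": [0.0005, 0, 0, 0, 0, 0, 0, 0, 0, 0, 0, 0, 0, 0, 0, 0, 0, 0, 0, 0]
}}

```text
time_s: 11.32
tcp_pos: [0.5482, 0.1578, 0.0524]
eef_rot: [-79.6, 89.9, 12.1]
contact_force: [-1.1, -1.9, 9.0]
gripper_width: 0.0401
```

The jar reached the bed at TCP z 0.0525, as expected. I'll relieve the press and release.

>>> {"api": "play_rows", "payload": {
  "series": [-0.0009, 0, 0, 0, 0, 0, 0, 0, 0, 0, 0, 0, 0, 0, 0, 0, 0, 0, 0, 0]
}}

```text
time_s: 11.73
tcp_pos: [0.5478, 0.1577, 0.0525]
eef_rot: [-85.4, 90.0, 6.2]
contact_force: [-1.0, -0.4, 3.8]
gripper_width: 0.0401
```

>>> {"api": "play_rows", "payload": {
  "series": [0, 0, 0, 0, 0, 0, 0, 0, 0, 0, 0, 0, 0, 0, 0, 0, 0, 0, 0, 0],
  "jaw": 75
}}

```text
time_s: 12.15
tcp_pos: [0.5476, 0.1577, 0.0523]
eef_rot: [108.3, 90.0, -160.0]
contact_force: [-0.5, 0.6, -0.2]
gripper_width: 0.0641
```

>>> {"api": "play_rows", "payload": {
  "series": [0, 0, 0, 0, 0, 0, 0, 0, 0, 0, 0, 0, 0, 0, 0, 0, 0, 0, 0, 0]
}}

```text
time_s: 12.57
tcp_pos: [0.5478, 0.1577, 0.0525]
eef_rot: [-37.9, 90.0, 53.8]
contact_force: [-0.5, 0.4, 0.3]
gripper_width: 0.0659
```

>>> {"api": "play_rows", "payload": {
  "series": [-0.01, 0, 0, 0, -0.025, 0, 0, 0, -0.025, 0, 0, 0, -0.025, 0, 0, 0, -0.025, 0, 0, 0]
}}

```text
time_s: 12.98
tcp_pos: [0.5477, 0.1576, 0.1645]
eef_rot: [-70.9, 90.0, 20.7]
contact_force: [0.8, 0.8, -1.4]
gripper_width: 0.0658
```

```bash
python3 -c "
from h import *
plan((.5553,.0027,.15),91.65)
c=capture('side');cv2.imwrite('pics/s8.png',cv2.resize(c['img'][140:215,250:330],None,fx=9,fy=8,interpolation=cv2.INTER_CUBIC))
"
```

```text
t 12.98 tcp [0.5477 0.1576 0.1645] phi 91.66 width 0.0658 F [ 0.78  0.85 -1.36] M [-0.044 -0.09   0.029] j6 -124.1 tau6 0.000 tilt 0.0004
tool shift (at phi): tx 0.0145 ty -0.0032 tz -0.1551 spin 0.0001
```

View pics/s8.png

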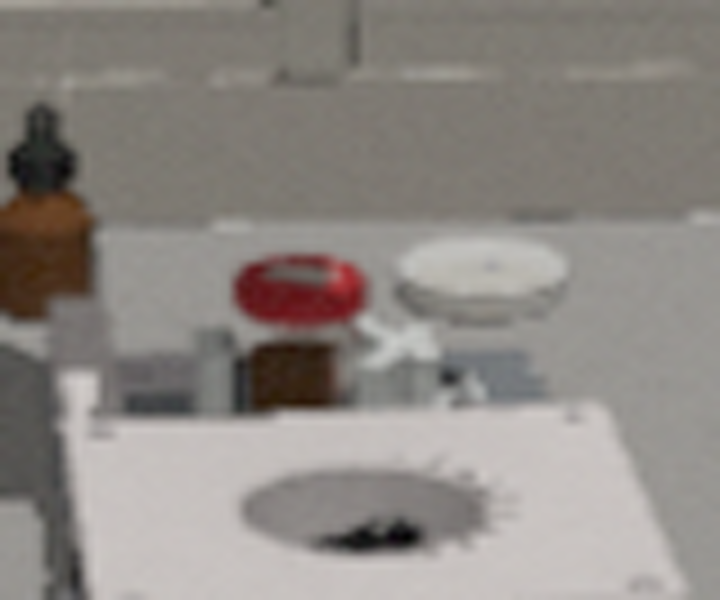

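>>> {"api": "play_rows", "payload": {
  "series": [0, -0.0007, -0.031, 0, 0, -0.0007, -0.031, 0, 0, -0.0007, -0.031, 0, 0, -0.0007, -0.031, 0, 0, -0.0006, -0.031, 0],
  "jaw": 26
}}

```text
time_s: 13.45
tcp_pos: [0.5555, 0.0016, 0.1633]
eef_rot: [-77.3, 89.9, 14.4]
contact_force: [0.4, -0.1, -0.3]
gripper_width: 0.0375
```

>>> {"api": "play_rows", "payload": {
  "series": [0, 0, 0, -0.1, 0, 0, 0, -0.1, 0, 0, 0, -0.1, 0, 0, 0, -0.1, 0, 0, 0, -0.1]
}}

```text
time_s: 13.87
tcp_pos: [0.5556, 0.0026, 0.1631]
eef_rot: [-108.5, 90.0, 12.1]
contact_force: [-0.4, 0.2, 0.3]
gripper_width: 0.0233
```

>>> {"api": "play_rows", "payload": {
  "series": [0.01, 0, 0, -0.1, 0.01, 0, 0, -0.095, 0.01, 0, 0, 0, 0.01, 0, 0, 0, 0, 0, 0, 0]
}}

```text
time_s: 14.28
tcp_pos: [0.5543, 0.0026, 0.1205]
eef_rot: [59.1, 89.8, -169.6]
contact_force: [-0.7, 0.6, -0.3]
gripper_width: 0.0224
```

>>> {"api": "play_rows", "payload": {
  "series": [0, 0, 0, 0, 0, 0, 0, 0, 0, 0, 0, 0, 0, 0, 0, 0, 0, 0, 0, 0]
}}

```text
time_s: 14.7
tcp_pos: [0.5558, 0.0029, 0.1229]
eef_rot: [-113.4, 90.0, 18.0]
contact_force: [-0.4, -0.5, 0.1]
gripper_width: 0.0227
```

```bash
python3 -c "
from h import *
plan((.5555,.0027,.07),131.5)
c=capture('side');cv2.imwrite('pics/s9.png',cv2.resize(c['img'][120:230,230:340],None,fx=5.4,fy=5.4,interpolation=cv2.INTER_CUBIC))
c=capture('top');cv2.imwrite('pics/t9.png',cv2.resize(c['img'][150:240,190:310],None,fx=6,fy=6,interpolation=cv2.INTER_CUBIC))
"
```

```text
t 14.70 tcp [0.5558 0.0029 0.1229] phi 131.45 width 0.0227 F [-0.39 -0.47  0.06] M [-0.037  0.036 -0.044] j6 -69.0 tau6 -0.010 tilt 0.0007
tool shift (at phi): tx 0.0529 ty 0.0004 tz 0.0000 spin -0.0009
```

View pics/s9.png

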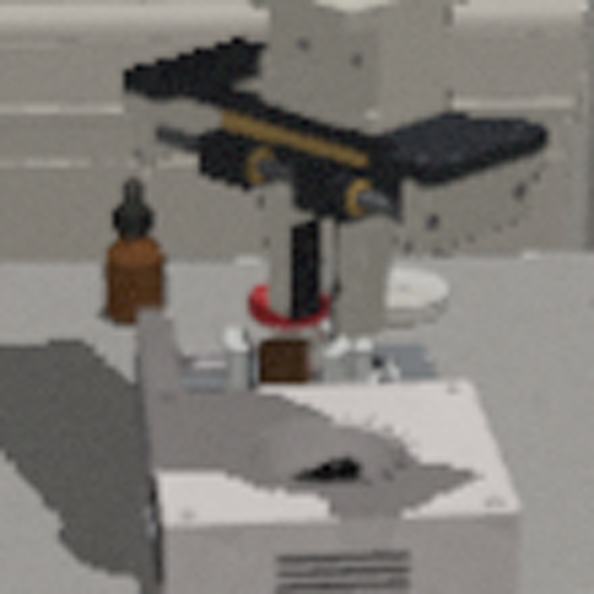

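View pics/t9.png

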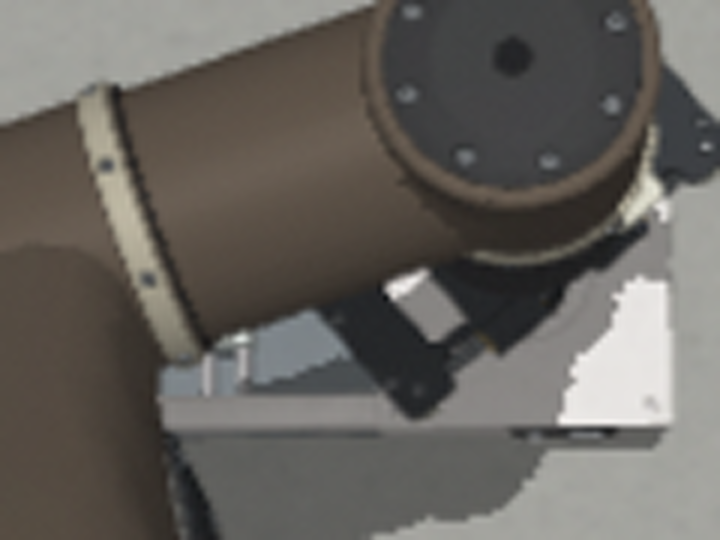

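>>> {"api": "play_rows", "payload": {
  "series": [0.014, 0, 0, 0, 0.014, 0, 0, 0, 0.014, 0, 0, 0, 0.014, 0, 0, 0, 0, 0, 0, 0]
}}

```text
time_s: 15.22
tcp_pos: [0.5539, 0.0025, 0.0641]
eef_rot: [60.5, 89.8, -168.1]
contact_force: [-0.5, 1.0, 0.3]
gripper_width: 0.0229
```

>>> {"api": "play_rows", "payload": {
  "series": [0.005, 0, 0, 0, 0.005, 0, 0, 0, 0.005, 0, 0, 0, 0, 0, 0, 0, 0, 0, 0, 0]
}}

```text
time_s: 15.63
tcp_pos: [0.5557, 0.0029, 0.0516]
eef_rot: [-170.0, 90.0, -38.6]
contact_force: [-0.4, 0.2, -0.1]
gripper_width: 0.0229
```

```bash
python3 -c "
from h import *
plan((.5555,.0027,.029),131.5)
c=capture('side');cv2.imwrite('pics/s10.png',cv2.resize(c['img'][140:230,240:340],None,fx=7,fy=7,interpolation=cv2.INTER_CUBIC))
"
```

```text
t 15.63 tcp [0.5557 0.0029 0.0516] phi 131.47 width 0.0229 F [-0.37  0.21 -0.09] M [-0.033  0.031  0.032] j6 -69.0 tau6 -0.001 tilt 0.0000
tool shift (at phi): tx 0.0226 ty 0.0002 tz -0.0000 spin -0.0005
```

View pics/s10.png

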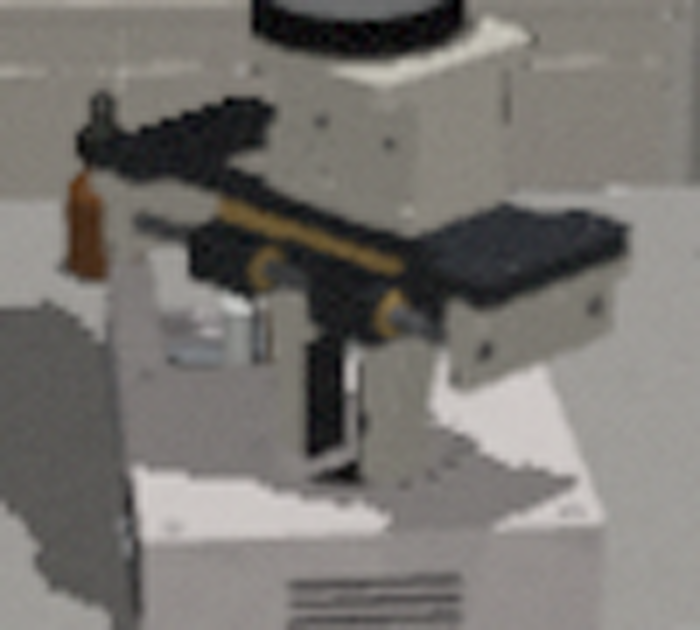

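>>> {"api": "play_rows", "payload": {
  "series": [0.003, 0, 0, 0, 0.003, 0, 0, 0, 0.002, 0, 0, 0, 0, 0, 0, 0, 0, 0, 0, 0]
}}

```text
time_s: 16.1
tcp_pos: [0.5555, 0.0028, 0.0433]
eef_rot: [68.1, 90.0, -160.4]
contact_force: [0.8, 0.1, 0.3]
gripper_width: 0.0228
```

>>> {"api": "play_rows", "payload": {
  "series": [0.003, 0, 0, 0, 0.003, 0, 0, 0, 0.002, 0, 0, 0, 0, 0, 0, 0, 0, 0, 0, 0]
}}

```text
time_s: 16.52
tcp_pos: [0.5555, 0.0028, 0.0352]
eef_rot: [69.2, 90.0, -159.3]
contact_force: [-1.1, -0.3, 1.1]
gripper_width: 0.0228
```

>>> {"api": "play_rows", "payload": {
  "series": [0.003, 0, 0, 0, 0.003, 0, 0, 0, 0, 0, 0, 0, 0, 0, 0, 0, 0, 0, 0, 0]
}}

```text
time_s: 16.93
tcp_pos: [0.5556, 0.0029, 0.0294]
eef_rot: [78.1, 90.0, -150.4]
contact_force: [0.4, 0.5, 0.3]
gripper_width: 0.0227
```

```bash
python3 -c "
from h import *
plan((.5555,.0027,.029),131.5)"
```

```text
t 16.93 tcp [0.5556 0.0029 0.0294] phi 131.47 width 0.0227 F [0.39 0.47 0.29] M [0.004 0.03  0.028] j6 -69.0 tau6 -0.000 tilt 0.0001
tool shift (at phi): tx 0.0004 ty 0.0002 tz -0.0001 spin -0.0004
```

>>> {"api": "play_rows", "payload": {
  "series": [0, 0, 0, 0, 0, 0, 0, 0, 0, 0, 0, 0, 0, 0, 0, 0, 0, 0, 0, 0],
  "jaw": 0,
  "squeeze": 20
}}

```text
time_s: 17.35
tcp_pos: [0.5558, 0.0028, 0.0296]
eef_rot: [-131.5, 90.0, -0.0]
contact_force: [1.0, -1.0, 1.6]
gripper_width: 0.0115
```

>>> {"api": "play_rows", "payload": {
  "series": [0, 0, 0, 0, 0, 0, 0, 0, 0, 0, 0, 0, 0, 0, 0, 0, 0, 0, 0, 0]
}}

```text
time_s: 17.77
tcp_pos: [0.5558, 0.0028, 0.0296]
eef_rot: [-134.2, 90.0, -2.7]
contact_force: [1.6, -2.2, 0.3]
gripper_width: 0.0122
```

```bash
python3 -c "
from h import *
plan((.5555,.0027,.029),131.5)"
```

```text
t 17.77 tcp [0.5558 0.0028 0.0296] phi 131.47 width 0.0122 F [ 1.64 -2.17  0.3 ] M [-0.579 -0.537 -0.007] j6 -69.0 tau6 0.021 tilt 0.0003
tool shift (at phi): tx 0.0006 ty 0.0003 tz 0.0001 spin -0.0004
```

```bash
cat >> h.py <<'E'
def feel(n=4):
    a=[]
    for i in range(n):
        s=get_state(); a.append(np.r_[s["moment"],s["joint_torque"][5],s["contact_force"]]); 
        if i<n-1: capture("side")
    a=np.array(a); plan(s["tcp_pos"]); print("mean Mz %.3f sd %.3f tau6 %.4f F"%(a[:,2].mean(),a[:,2].std(),a[:,3].mean()),a[:,4:].mean(0).round(2))
E
python3 -c "
from h import *
feel()"
```

```text
t 17.92 tcp [0.5558 0.0029 0.0296] phi 131.47 width 0.0115 F [ 1.83 -2.1   0.41] M [-0.674 -0.573  0.005] j6 -69.0 tau6 0.021 tilt 0.0003
tool shift (at phi): tx -0.0000 ty -0.0000 tz 0.0000 spin 0.0000
mean Mz -0.003 sd 0.005 tau6 0.0214 F [ 1.72 -2.24  0.7 ]
```

>>> {"api": "play_rows", "payload": {
  "series": [0, 0, 0, 0.02, 0, 0, 0, 0.02, 0, 0, 0, 0.02, 0, 0, 0, 0.02, 0, 0, 0, 0.02],
  "squeeze": 40
}}

```text
time_s: 18.33
tcp_pos: [0.5558, 0.0029, 0.0296]
eef_rot: [-129.4, 90.0, -3.8]
contact_force: [1.3, -2.3, 0.8]
gripper_width: 0.0119
```

```bash
python3 -c "
from h import *
feel()"
```

```text
t 18.48 tcp [0.5558 0.0029 0.0296] phi 125.72 width 0.0115 F [ 3.27 -2.82  1.01] M [-0.891 -0.788 -0.043] j6 -74.8 tau6 -0.122 tilt 0.0003
tool shift (at phi): tx -0.0000 ty -0.0000 tz 0.0000 spin 0.0000
mean Mz 0.023 sd 0.070 tau6 0.0059 F [ 2.27 -2.53  1.  ]
```

>>> {"api": "play_rows", "payload": {
  "series": [0, 0, 0, 0.02, 0, 0, 0, 0.02, 0, 0, 0, 0.02, 0, 0, 0, 0.02, 0, 0, 0, 0.02]
}}

```text
time_s: 18.9
tcp_pos: [0.5558, 0.0029, 0.0296]
eef_rot: [-115.1, 90.0, 4.8]
contact_force: [2.6, -2.3, 1.5]
gripper_width: 0.0114
```

```bash
python3 -c "
from h import *
feel()"
```

```text
t 19.05 tcp [0.5557 0.0029 0.0295] phi 119.99 width 0.0118 F [ 1.44 -3.43  3.25] M [-0.941 -0.96  -0.064] j6 -80.5 tau6 -0.122 tilt 0.0002
tool shift (at phi): tx -0.0000 ty -0.0000 tz 0.0000 spin 0.0000
mean Mz 0.033 sd 0.071 tau6 0.0065 F [ 2.39 -2.46  2.42]
```

```bash
cat >> h.py <<'E'
def ser(n=6):
    for i in range(n):
        s=get_state(); print("t %.2f Mz %.3f tau6 %.3f j6 %.2f qd6 %.2f Fz %.1f"%(s["time_s"],s["moment"][2],s["joint_torque"][5],s["joints"][5],s["qd"][5],s["contact_force"][2]))
        if i<n-1: capture("side")
E
python3 -c "
from h import *
ser(2)"
```

```text
t 19.05 Mz -0.064 tau6 -0.122 j6 -80.50 qd6 0.66 Fz 3.2
t 19.10 Mz -0.106 tau6 -0.004 j6 -80.48 qd6 0.13 Fz 3.2
```

>>> {"api": "play_rows", "payload": {
  "series": [0, 0, 0, 0.02, 0, 0, 0, 0.02, 0, 0, 0, 0.02, 0, 0, 0, 0.02, 0, 0, 0, 0.02]
}}

```text
time_s: 19.52
tcp_pos: [0.5557, 0.0029, 0.0295]
eef_rot: [-110.2, 90.0, 4.0]
contact_force: [3.5, -3.0, 2.6]
gripper_width: 0.0118
```

```bash
python3 -c "
from h import *
ser(6)"
```

```text
t 19.52 Mz 0.123 tau6 0.270 j6 -86.33 qd6 -13.66 Fz 2.6
t 19.57 Mz 0.067 tau6 0.220 j6 -86.41 qd6 2.85 Fz 3.5
t 19.62 Mz -0.005 tau6 -0.342 j6 -86.28 qd6 1.69 Fz 2.9
t 19.67 Mz -0.056 tau6 -0.122 j6 -86.23 qd6 0.65 Fz 4.1
t 19.72 Mz -0.091 tau6 -0.004 j6 -86.21 qd6 0.23 Fz 2.8
t 19.77 Mz -0.027 tau6 0.039 j6 -86.20 qd6 0.05 Fz 2.8
```

>>> {"api": "play_rows", "payload": {
  "series": [0, 0, 0, 0.02, 0, 0, 0, 0.02, 0, 0, 0, 0.02, 0, 0, 0, 0.02, 0, 0, 0, 0.02]
}}

```text
time_s: 20.18
tcp_pos: [0.5558, 0.0029, 0.0296]
eef_rot: [-100.7, 90.0, 7.7]
contact_force: [3.7, -2.6, 4.5]
gripper_width: 0.0116
```

```bash
python3 -c "
from h import *
ser(1)"
```

```text
t 20.18 Mz 0.205 tau6 0.264 j6 -92.06 qd6 -13.62 Fz 4.5
```

>>> {"api": "play_rows", "payload": {
  "series": [0, 0, 0, 0.01, 0, 0, 0, 0.01, 0, 0, 0, 0.01, 0, 0, 0, 0.01, 0, 0, 0, 0.01]
}}

```text
time_s: 20.6
tcp_pos: [0.5557, 0.0029, 0.0295]
eef_rot: [-95.1, 90.0, 10.6]
contact_force: [4.2, -2.7, 4.8]
gripper_width: 0.0118
```

```bash
python3 -c "
from h import *
ser(1)
c=capture('side');cv2.imwrite('pics/s11.png',cv2.resize(c['img'][140:230,240:340],None,fx=7,fy=7,interpolation=cv2.INTER_CUBIC))
c=capture('top');cv2.imwrite('pics/t11.png',cv2.resize(c['img'][150:240,190:310],None,fx=6,fy=6,interpolation=cv2.INTER_CUBIC))
"
```

```text
t 20.60 Mz 0.152 tau6 0.070 j6 -94.86 qd6 -6.79 Fz 4.8
```

View pics/s11.png

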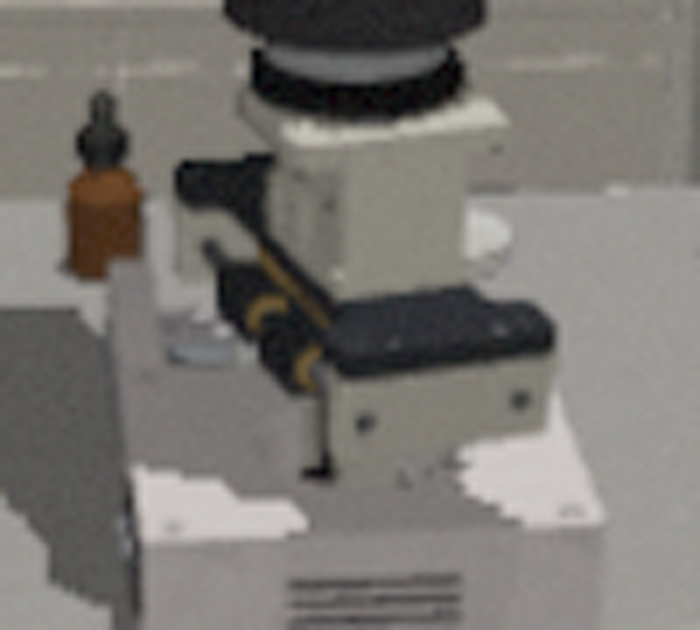

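View pics/t11.png

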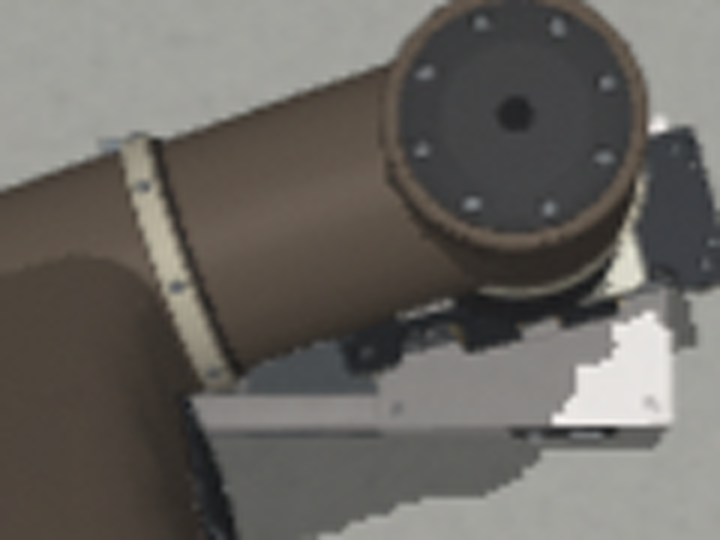

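>>> {"api": "play_rows", "payload": {
  "series": [0, 0, 0, 0.008, 0, 0, 0, 0.008, 0, 0, 0, 0.008, 0, 0, 0, 0.008, 0, 0, 0, 0.008]
}}

```text
time_s: 21.12
tcp_pos: [0.5557, 0.0029, 0.0295]
eef_rot: [-91.4, 90.0, 12.0]
contact_force: [4.1, -2.4, 5.4]
gripper_width: 0.0119
```

```bash
python3 -c "
from h import *
ser(1)"
```

```text
t 21.12 Mz 0.108 tau6 0.029 j6 -97.14 qd6 -5.37 Fz 5.4
```

>>> {"api": "play_rows", "payload": {
  "series": [0, 0, 0, 0.008, 0, 0, 0, 0.008, 0, 0, 0, 0.008, 0, 0, 0, 0.008, 0, 0, 0, 0.008]
}}

```text
time_s: 21.53
tcp_pos: [0.5557, 0.0029, 0.0295]
eef_rot: [-87.4, 90.0, 13.7]
contact_force: [3.8, -1.7, 5.4]
gripper_width: 0.0117
```

```bash
python3 -c "
from h import *
ser(1)"
```

```text
t 21.53 Mz 0.138 tau6 0.028 j6 -99.43 qd6 -5.47 Fz 5.4
```

>>> {"api": "play_rows", "payload": {
  "series": [0, 0, 0, 0.008, 0, 0, 0, 0.008, 0, 0, 0, 0.008, 0, 0, 0, 0.008, 0, 0, 0, 0.008]
}}

```text
time_s: 21.95
tcp_pos: [0.5557, 0.0029, 0.0295]
eef_rot: [-79.4, 90.0, 19.3]
contact_force: [3.2, -1.7, 5.2]
gripper_width: 0.0117
```

```bash
python3 -c "
from h import *
ser(1)"
```

```text
t 21.95 Mz 0.113 tau6 0.028 j6 -101.72 qd6 -5.33 Fz 5.2
```

>>> {"api": "play_rows", "payload": {
  "series": [0, 0, 0, 0.005, 0, 0, 0, 0.005, 0, 0, 0, 0.005, 0, 0, 0, 0.005, 0, 0, 0, 0.005]
}}

```text
time_s: 22.37
tcp_pos: [0.5558, 0.003, 0.0295]
eef_rot: [-80.2, 90.0, 17.1]
contact_force: [3.8, -2.8, 4.6]
gripper_width: 0.0122
```

```bash
python3 -c "
from h import *
ser(1)"
```

```text
t 22.37 Mz 0.130 tau6 -0.029 j6 -103.15 qd6 -3.33 Fz 4.6
```

>>> {"api": "play_rows", "payload": {
  "series": [0, 0, 0, 0.005, 0, 0, 0, 0.005, 0, 0, 0, 0.005, 0, 0, 0, 0.005, 0, 0, 0, 0.005]
}}

```text
time_s: 22.78
tcp_pos: [0.5558, 0.0029, 0.0295]
eef_rot: [-82.1, 90.0, 13.8]
contact_force: [3.8, -2.6, 5.0]
gripper_width: 0.0119
```

```bash
python3 -c "
from h import *
ser(1)"
```

```text
t 22.78 Mz 0.089 tau6 -0.030 j6 -104.58 qd6 -3.45 Fz 5.0
```

>>> {"api": "play_rows", "payload": {
  "series": [0, 0, 0, 0.005, 0, 0, 0, 0.005, 0, 0, 0, 0.005, 0, 0, 0, 0.005, 0, 0, 0, 0.005]
}}

```text
time_s: 23.2
tcp_pos: [0.5557, 0.0029, 0.0295]
eef_rot: [-76.1, 90.0, 18.4]
contact_force: [3.6, -2.2, 5.3]
gripper_width: 0.0117
```

```bash
python3 -c "
from h import *
ser(1)"
```

```text
t 23.20 Mz 0.125 tau6 -0.031 j6 -106.01 qd6 -3.40 Fz 5.3
```

>>> {"api": "play_rows", "payload": {
  "series": [0, 0, 0, 0.005, 0, 0, 0, 0.005, 0, 0, 0, 0.005, 0, 0, 0, 0.005, 0, 0, 0, 0.005]
}}

```text
time_s: 23.62
tcp_pos: [0.5557, 0.0029, 0.0295]
eef_rot: [-76.6, 90.0, 16.5]
contact_force: [3.4, -1.6, 5.1]
gripper_width: 0.0118
```

```bash
python3 -c "
from h import *
ser(1)"
```

```text
t 23.62 Mz 0.086 tau6 -0.031 j6 -107.45 qd6 -3.34 Fz 5.1
```

>>> {"api": "play_rows", "payload": {
  "series": [0, 0, 0, 0.005, 0, 0, 0, 0.005, 0, 0, 0, 0.005, 0, 0, 0, 0.005, 0, 0, 0, 0.005]
}}

```text
time_s: 24.03
tcp_pos: [0.5558, 0.0029, 0.0295]
eef_rot: [-76.4, 90.0, 15.2]
contact_force: [4.0, -2.0, 5.2]
gripper_width: 0.0117
```

```bash
python3 -c "
from h import *
ser(1)"
```

```text
t 24.03 Mz 0.075 tau6 -0.031 j6 -108.88 qd6 -3.35 Fz 5.2
```

>>> {"api": "play_rows", "payload": {
  "series": [0, 0, 0, 0.005, 0, 0, 0, 0.005, 0, 0, 0, 0.005, 0, 0, 0, 0.005, 0, 0, 0, 0.005]
}}

```text
time_s: 24.45
tcp_pos: [0.5558, 0.0029, 0.0295]
eef_rot: [-71.5, 90.0, 18.7]
contact_force: [3.6, -2.1, 5.5]
gripper_width: 0.0115
```

```bash
python3 -c "
from h import *
ser(1)"
```

```text
t 24.45 Mz 0.149 tau6 -0.031 j6 -110.31 qd6 -3.38 Fz 5.5
```

>>> {"api": "play_rows", "payload": {
  "series": [0, 0, 0, 0.005, 0, 0, 0, 0.005, 0, 0, 0, 0.005, 0, 0, 0, 0.005, 0, 0, 0, 0.005]
}}

```text
time_s: 24.87
tcp_pos: [0.5558, 0.0029, 0.0295]
eef_rot: [-71.2, 90.0, 17.5]
contact_force: [2.6, -1.6, 4.6]
gripper_width: 0.0114
```

```bash
python3 -c "
from h import *
ser(1)"
```

```text
t 24.87 Mz 0.160 tau6 -0.031 j6 -111.74 qd6 -3.40 Fz 4.6
```

>>> {"api": "play_rows", "payload": {
  "series": [0, 0, 0, 0.005, 0, 0, 0, 0.005, 0, 0, 0, 0.005, 0, 0, 0, 0.005, 0, 0, 0, 0.005]
}}

```text
time_s: 25.28
tcp_pos: [0.5557, 0.0029, 0.0295]
eef_rot: [-69.6, 90.0, 17.7]
contact_force: [2.8, -1.2, 5.2]
gripper_width: 0.0117
```

```bash
python3 -c "
from h import *
ser(1)"
```

```text
t 25.28 Mz 0.139 tau6 -0.030 j6 -113.18 qd6 -3.43 Fz 5.2
```

>>> {"api": "play_rows", "payload": {
  "series": [0, 0, 0, 0.004, 0, 0, 0, 0.004, 0, 0, 0, 0.004, 0, 0, 0, 0.004, 0, 0, 0, 0.004]
}}

```text
time_s: 25.7
tcp_pos: [0.5558, 0.0029, 0.0295]
eef_rot: [-65.3, 90.0, 20.9]
contact_force: [3.7, -2.2, 5.0]
gripper_width: 0.0118
```

```bash
python3 -c "
from h import *
ser(1)"
```

```text
t 25.70 Mz 0.090 tau6 -0.051 j6 -114.32 qd6 -2.69 Fz 5.0
```

>>> {"api": "play_rows", "payload": {
  "series": [0, 0, 0, 0.004, 0, 0, 0, 0.004, 0, 0, 0, 0.004, 0, 0, 0, 0.004, 0, 0, 0, 0.004]
}}

```text
time_s: 26.12
tcp_pos: [0.5557, 0.0029, 0.0295]
eef_rot: [-61.2, 90.0, 23.8]
contact_force: [3.3, -2.3, 5.0]
gripper_width: 0.0118
```

```bash
python3 -c "
from h import *
ser(1)"
```

```text
t 26.12 Mz 0.126 tau6 -0.050 j6 -115.46 qd6 -2.75 Fz 5.0
```

>>> {"api": "play_rows", "payload": {
  "series": [0, 0, 0, 0.004, 0, 0, 0, 0.004, 0, 0, 0, 0.004, 0, 0, 0, 0.004, 0, 0, 0, 0.004]
}}

```text
time_s: 26.53
tcp_pos: [0.5558, 0.003, 0.0295]
eef_rot: [-63.5, 90.0, 20.4]
contact_force: [2.8, -1.9, 5.4]
gripper_width: 0.0118
```

```bash
python3 -c "
from h import *
ser(1)"
```

```text
t 26.53 Mz 0.118 tau6 -0.050 j6 -116.61 qd6 -2.76 Fz 5.4
```

>>> {"api": "play_rows", "payload": {
  "series": [0, 0, 0, 0.004, 0, 0, 0, 0.004, 0, 0, 0, 0.004, 0, 0, 0, 0.004, 0, 0, 0, 0.004]
}}

```text
time_s: 26.95
tcp_pos: [0.5557, 0.0029, 0.0295]
eef_rot: [-66.9, 90.0, 15.9]
contact_force: [4.4, -2.5, 4.6]
gripper_width: 0.0114
```

```bash
python3 -c "
from h import *
ser(1)"
```

```text
t 26.95 Mz 0.120 tau6 -0.049 j6 -117.76 qd6 -2.74 Fz 4.6
```

>>> {"api": "play_rows", "payload": {
  "series": [0, 0, 0, 0.004, 0, 0, 0, 0.004, 0, 0, 0, 0.004, 0, 0, 0, 0.004, 0, 0, 0, 0.004]
}}

```text
time_s: 27.37
tcp_pos: [0.5558, 0.003, 0.0295]
eef_rot: [-62.3, 90.0, 19.3]
contact_force: [3.6, -2.5, 4.6]
gripper_width: 0.0119
```

```bash
python3 -c "
from h import *
ser(1)"
```

```text
t 27.37 Mz 0.120 tau6 -0.051 j6 -118.90 qd6 -2.75 Fz 4.6
```

>>> {"api": "play_rows", "payload": {
  "series": [0, 0, 0, 0.004, 0, 0, 0, 0.004, 0, 0, 0, 0.004, 0, 0, 0, 0.004, 0, 0, 0, 0.004]
}}

```text
time_s: 27.78
tcp_pos: [0.5557, 0.003, 0.0295]
eef_rot: [-58.4, 90.0, 22.1]
contact_force: [3.3, -1.5, 5.8]
gripper_width: 0.012
```

```bash
python3 -c "
from h import *
ser(1)"
```

```text
t 27.78 Mz 0.112 tau6 -0.051 j6 -120.05 qd6 -2.83 Fz 5.8
```

>>> {"api": "play_rows", "payload": {
  "series": [0, 0, 0, 0.004, 0, 0, 0, 0.004, 0, 0, 0, 0.004, 0, 0, 0, 0.004, 0, 0, 0, 0.004]
}}

```text
time_s: 28.2
tcp_pos: [0.5557, 0.003, 0.0295]
eef_rot: [-61.3, 90.0, 18.0]
contact_force: [4.0, -1.5, 5.8]
gripper_width: 0.0116
```

```bash
python3 -c "
from h import *
ser(1)"
```

```text
t 28.20 Mz 0.187 tau6 -0.051 j6 -121.19 qd6 -2.73 Fz 5.8
```

```bash
python3 -c "
from h import *
ser(7)"
```

```text
t 28.20 Mz 0.187 tau6 -0.051 j6 -121.19 qd6 -2.73 Fz 5.8
t 28.25 Mz 0.134 tau6 -0.078 j6 -121.21 qd6 0.54 Fz 4.5
t 28.30 Mz 0.082 tau6 -0.168 j6 -121.19 qd6 0.23 Fz 5.6
t 28.35 Mz 0.090 tau6 -0.124 j6 -121.19 qd6 0.05 Fz 5.0
t 28.40 Mz 0.072 tau6 -0.107 j6 -121.18 qd6 0.10 Fz 4.8
t 28.45 Mz 0.139 tau6 -0.103 j6 -121.18 qd6 0.13 Fz 5.4
t 28.50 Mz 0.099 tau6 -0.102 j6 -121.18 qd6 -0.02 Fz 5.1
```

>>> {"api": "play_rows", "payload": {
  "series": [0, 0, 0, 0.004, 0, 0, 0, 0.004, 0, 0, 0, 0.004, 0, 0, 0, 0.004, 0, 0, 0, 0.004]
}}

```text
time_s: 28.92
tcp_pos: [0.5557, 0.003, 0.0295]
eef_rot: [-51.8, 90.0, 26.3]
contact_force: [3.4, -2.3, 5.4]
gripper_width: 0.0121
```

```bash
python3 -c "
from h import *
ser(5)"
```

```text
t 28.92 Mz 0.080 tau6 -0.051 j6 -122.34 qd6 -2.71 Fz 5.4
t 28.97 Mz 0.094 tau6 -0.076 j6 -122.36 qd6 0.48 Fz 5.1
t 29.02 Mz 0.110 tau6 -0.167 j6 -122.34 qd6 0.23 Fz 6.1
t 29.07 Mz 0.043 tau6 -0.123 j6 -122.33 qd6 0.03 Fz 4.8
t 29.12 Mz 0.096 tau6 -0.106 j6 -122.33 qd6 0.04 Fz 4.0
```

>>> {"api": "play_rows", "payload": {
  "series": [0, 0, 0, 0.004, 0, 0, 0, 0.004, 0, 0, 0, 0.004, 0, 0, 0, 0.004, 0, 0, 0, 0.004]
}}

```text
time_s: 29.53
tcp_pos: [0.5558, 0.003, 0.0295]
eef_rot: [-58.6, 90.0, 18.4]
contact_force: [3.0, -3.1, 4.5]
gripper_width: 0.0121
```

```bash
python3 -c "
from h import *
ser(5)"
```

```text
t 29.53 Mz 0.178 tau6 -0.049 j6 -123.49 qd6 -2.68 Fz 4.5
t 29.58 Mz 0.151 tau6 -0.079 j6 -123.50 qd6 0.44 Fz 3.9
t 29.63 Mz 0.127 tau6 -0.169 j6 -123.49 qd6 0.16 Fz 6.0
t 29.68 Mz 0.057 tau6 -0.125 j6 -123.48 qd6 -0.07 Fz 4.7
t 29.73 Mz 0.084 tau6 -0.108 j6 -123.48 qd6 -0.03 Fz 5.4
```

>>> {"api": "play_rows", "payload": {
  "series": [0, 0, 0, 0.004, 0, 0, 0, 0.004, 0, 0, 0, 0.004, 0, 0, 0, 0.004, 0, 0, 0, 0.004]
}}

```text
time_s: 30.15
tcp_pos: [0.5558, 0.003, 0.0295]
eef_rot: [-56.7, 90.0, 19.1]
contact_force: [3.7, -1.5, 5.3]
gripper_width: 0.0115
```

```bash
python3 -c "
from h import *
ser(3)"
```

```text
t 30.15 Mz 0.097 tau6 -0.050 j6 -124.63 qd6 -2.75 Fz 5.3
t 30.20 Mz 0.106 tau6 -0.079 j6 -124.65 qd6 0.46 Fz 5.3
t 30.25 Mz 0.087 tau6 -0.170 j6 -124.63 qd6 0.29 Fz 5.3
```

>>> {"api": "play_rows", "payload": {
  "series": [0, 0, 0, 0.004, 0, 0, 0, 0.004, 0, 0, 0, 0.004, 0, 0, 0, 0.004, 0, 0, 0, 0.004]
}}

```text
time_s: 30.67
tcp_pos: [0.5558, 0.003, 0.0295]
eef_rot: [-54.0, 90.0, 20.8]
contact_force: [2.8, -2.9, 4.5]
gripper_width: 0.012
```

```bash
python3 -c "
from h import *
ser(3)"
```

```text
t 30.67 Mz 0.107 tau6 -0.050 j6 -125.78 qd6 -2.73 Fz 4.5
t 30.72 Mz 0.134 tau6 -0.078 j6 -125.79 qd6 0.54 Fz 5.0
t 30.77 Mz 0.114 tau6 -0.168 j6 -125.78 qd6 0.28 Fz 5.1
```

>>> {"api": "play_rows", "payload": {
  "series": [0, 0, 0, 0.004, 0, 0, 0, 0.004, 0, 0, 0, 0.004, 0, 0, 0, 0.004, 0, 0, 0, 0.004]
}}

```text
time_s: 31.18
tcp_pos: [0.5558, 0.003, 0.0295]
eef_rot: [-54.9, 90.0, 18.6]
contact_force: [3.2, -2.2, 4.4]
gripper_width: 0.0117
```

```bash
python3 -c "
from h import *
ser(3)"
```

```text
t 31.18 Mz 0.104 tau6 -0.051 j6 -126.92 qd6 -2.63 Fz 4.4
t 31.23 Mz 0.159 tau6 -0.075 j6 -126.94 qd6 0.49 Fz 4.1
t 31.28 Mz 0.163 tau6 -0.166 j6 -126.92 qd6 0.18 Fz 5.7
```

>>> {"api": "play_rows", "payload": {
  "series": [0, 0, 0, 0.003, 0, 0, 0, 0.003, 0, 0, 0, 0.003, 0, 0, 0, 0.003, 0, 0, 0, 0.003]
}}

```text
time_s: 31.7
tcp_pos: [0.5557, 0.003, 0.0295]
eef_rot: [-45.3, 90.0, 27.4]
contact_force: [3.6, -1.9, 5.6]
gripper_width: 0.0114
```

```bash
python3 -c "
from h import *
ser(4)"
```

```text
t 31.70 Mz 0.070 tau6 -0.070 j6 -127.78 qd6 -1.90 Fz 5.6
t 31.75 Mz 0.121 tau6 -0.090 j6 -127.79 qd6 0.32 Fz 4.1
t 31.80 Mz 0.098 tau6 -0.158 j6 -127.78 qd6 0.18 Fz 4.6
t 31.85 Mz 0.070 tau6 -0.125 j6 -127.77 qd6 0.05 Fz 5.6
```

>>> {"api": "play_rows", "payload": {
  "series": [0, 0, 0, 0.003, 0, 0, 0, 0.003, 0, 0, 0, 0.003, 0, 0, 0, 0.003, 0, 0, 0, 0.003]
}}

```text
time_s: 32.27
tcp_pos: [0.5557, 0.003, 0.0295]
eef_rot: [-47.9, 90.0, 24.0]
contact_force: [3.2, -1.4, 5.7]
gripper_width: 0.0117
```

```bash
python3 -c "
from h import *
ser(4)"
```

```text
t 32.27 Mz 0.131 tau6 -0.069 j6 -128.64 qd6 -2.09 Fz 5.7
t 32.32 Mz 0.135 tau6 -0.091 j6 -128.65 qd6 0.36 Fz 5.7
t 32.37 Mz 0.139 tau6 -0.159 j6 -128.64 qd6 0.17 Fz 5.6
t 32.42 Mz 0.096 tau6 -0.126 j6 -128.63 qd6 0.06 Fz 5.3
```

>>> {"api": "play_rows", "payload": {
  "series": [0, 0, 0, 0.004, 0, 0, 0, 0.004, 0, 0, 0, 0.004, 0, 0, 0, 0.004, 0, 0, 0, 0.004]
}}

```text
time_s: 32.83
tcp_pos: [0.5558, 0.003, 0.0295]
eef_rot: [-48.2, 90.0, 22.5]
contact_force: [3.4, -1.8, 4.5]
gripper_width: 0.0113
```

```bash
python3 -c "
from h import *
ser(3)"
```

```text
t 32.83 Mz 0.153 tau6 -0.051 j6 -129.79 qd6 -2.73 Fz 4.5
t 32.88 Mz 0.184 tau6 -0.077 j6 -129.81 qd6 0.46 Fz 4.8
t 32.93 Mz 0.137 tau6 -0.168 j6 -129.79 qd6 0.27 Fz 4.8
```

>>> {"api": "play_rows", "payload": {
  "series": [0, 0, 0, 0.003, 0, 0, 0, 0.003, 0, 0, 0, 0.003, 0, 0, 0, 0.003, 0, 0, 0, 0.003]
}}

```text
time_s: 33.35
tcp_pos: [0.5557, 0.003, 0.0295]
eef_rot: [-47.7, 90.0, 22.1]
contact_force: [4.2, -1.3, 4.8]
gripper_width: 0.0117
```

```bash
python3 -c "
from h import *
ser(3)"
```

```text
t 33.35 Mz 0.088 tau6 -0.070 j6 -130.65 qd6 -2.05 Fz 4.8
t 33.40 Mz 0.177 tau6 -0.089 j6 -130.66 qd6 0.35 Fz 5.0
t 33.45 Mz 0.155 tau6 -0.157 j6 -130.65 qd6 0.18 Fz 4.8
```

>>> {"api": "play_rows", "payload": {
  "series": [0, 0, 0, 0.003, 0, 0, 0, 0.003, 0, 0, 0, 0.003, 0, 0, 0, 0.003, 0, 0, 0, 0.003]
}}

```text
time_s: 33.87
tcp_pos: [0.5558, 0.003, 0.0295]
eef_rot: [-44.2, 90.0, 24.8]
contact_force: [3.9, -2.5, 5.0]
gripper_width: 0.0118
```

```bash
python3 -c "
from h import *
ser(3)"
```

```text
t 33.87 Mz 0.062 tau6 -0.071 j6 -131.50 qd6 -2.05 Fz 5.0
t 33.92 Mz 0.143 tau6 -0.091 j6 -131.51 qd6 0.40 Fz 5.5
t 33.97 Mz 0.121 tau6 -0.159 j6 -131.50 qd6 0.15 Fz 4.7
```

>>> {"api": "play_rows", "payload": {
  "series": [0, 0, 0, 0.003, 0, 0, 0, 0.003, 0, 0, 0, 0.003, 0, 0, 0, 0.003, 0, 0, 0, 0.003]
}}

```text
time_s: 34.38
tcp_pos: [0.5558, 0.003, 0.0295]
eef_rot: [-43.2, 90.0, 24.9]
contact_force: [3.4, -1.7, 5.0]
gripper_width: 0.0119
```

```bash
python3 -c "
from h import *
ser(4)"
```

```text
t 34.38 Mz 0.182 tau6 -0.069 j6 -132.36 qd6 -1.99 Fz 5.0
t 34.43 Mz 0.086 tau6 -0.091 j6 -132.38 qd6 0.35 Fz 4.6
t 34.48 Mz 0.191 tau6 -0.159 j6 -132.36 qd6 0.15 Fz 5.3
t 34.53 Mz 0.129 tau6 -0.126 j6 -132.35 qd6 0.04 Fz 4.7
```

>>> {"api": "play_rows", "payload": {
  "series": [0, 0, 0, 0.003, 0, 0, 0, 0.003, 0, 0, 0, 0.003, 0, 0, 0, 0.003, 0, 0, 0, 0.003]
}}

```text
time_s: 34.95
tcp_pos: [0.5558, 0.003, 0.0295]
eef_rot: [-45.3, 90.0, 22.0]
contact_force: [3.0, -1.9, 4.5]
gripper_width: 0.012
```

```bash
python3 -c "
from h import *
ser(4)"
```

```text
t 34.95 Mz 0.081 tau6 -0.071 j6 -133.22 qd6 -2.08 Fz 4.5
t 35.00 Mz 0.133 tau6 -0.090 j6 -133.24 qd6 0.31 Fz 4.5
t 35.05 Mz 0.100 tau6 -0.158 j6 -133.22 qd6 0.11 Fz 4.9
t 35.10 Mz 0.110 tau6 -0.125 j6 -133.21 qd6 -0.06 Fz 4.9
```

>>> {"api": "play_rows", "payload": {
  "series": [0, 0, 0, 0.003, 0, 0, 0, 0.003, 0, 0, 0, 0.003, 0, 0, 0, 0.003, 0, 0, 0, 0.003]
}}

```text
time_s: 35.52
tcp_pos: [0.5558, 0.003, 0.0295]
eef_rot: [-47.4, 90.0, 19.0]
contact_force: [3.9, -2.3, 4.8]
gripper_width: 0.0119
```

```bash
python3 -c "
from h import *
ser(4)"
```

```text
t 35.52 Mz 0.171 tau6 -0.074 j6 -134.08 qd6 -2.07 Fz 4.8
t 35.57 Mz 0.091 tau6 -0.095 j6 -134.09 qd6 0.37 Fz 5.1
t 35.62 Mz 0.154 tau6 -0.163 j6 -134.08 qd6 0.20 Fz 4.1
t 35.67 Mz 0.113 tau6 -0.129 j6 -134.07 qd6 0.04 Fz 5.0
```

>>> {"api": "play_rows", "payload": {
  "series": [0, 0, 0, 0.003, 0, 0, 0, 0.003, 0, 0, 0, 0.003, 0, 0, 0, 0.003, 0, 0, 0, 0.003]
}}

```text
time_s: 36.08
tcp_pos: [0.5558, 0.003, 0.0295]
eef_rot: [-43.8, 90.0, 21.8]
contact_force: [4.5, -2.5, 4.0]
gripper_width: 0.0115
```

```bash
python3 -c "
from h import *
ser(4)"
```

```text
t 36.08 Mz 0.110 tau6 -0.081 j6 -134.94 qd6 -1.98 Fz 4.0
t 36.13 Mz 0.195 tau6 -0.103 j6 -134.95 qd6 0.43 Fz 5.4
t 36.18 Mz 0.101 tau6 -0.170 j6 -134.94 qd6 0.14 Fz 5.2
t 36.23 Mz 0.120 tau6 -0.137 j6 -134.93 qd6 0.01 Fz 4.8
```

>>> {"api": "play_rows", "payload": {
  "series": [0, 0, 0, 0.003, 0, 0, 0, 0.003, 0, 0, 0, 0.003, 0, 0, 0, 0.003, 0, 0, 0, 0.003]
}}

```text
time_s: 36.65
tcp_pos: [0.5558, 0.003, 0.0295]
eef_rot: [-44.3, 90.0, 20.4]
contact_force: [4.0, -2.6, 4.7]
gripper_width: 0.0118
```

```bash
python3 -c "
from h import *
ser(4)"
```

```text
t 36.65 Mz 0.161 tau6 -0.094 j6 -135.80 qd6 -2.01 Fz 4.7
t 36.70 Mz 0.142 tau6 -0.115 j6 -135.81 qd6 0.33 Fz 4.0
t 36.75 Mz 0.119 tau6 -0.183 j6 -135.80 qd6 0.15 Fz 4.4
t 36.80 Mz 0.125 tau6 -0.150 j6 -135.79 qd6 0.06 Fz 5.4
```

>>> {"api": "play_rows", "payload": {
  "series": [0, 0, 0, 0.003, 0, 0, 0, 0.003, 0, 0, 0, 0.003, 0, 0, 0, 0.003, 0, 0, 0, 0.003]
}}

```text
time_s: 37.22
tcp_pos: [0.5557, 0.003, 0.0295]
eef_rot: [-48.9, 90.0, 14.9]
contact_force: [4.0, -1.6, 4.5]
gripper_width: 0.0113
```

```bash
python3 -c "
from h import *
ser(4)"
```

```text
t 37.22 Mz 0.122 tau6 -0.112 j6 -136.65 qd6 -2.01 Fz 4.5
t 37.27 Mz 0.202 tau6 -0.133 j6 -136.67 qd6 0.39 Fz 4.5
t 37.32 Mz 0.186 tau6 -0.201 j6 -136.65 qd6 0.19 Fz 5.1
t 37.37 Mz 0.167 tau6 -0.168 j6 -136.65 qd6 0.06 Fz 5.4
```

>>> {"api": "play_rows", "payload": {
  "series": [0, 0, 0, 0.003, 0, 0, 0, 0.003, 0, 0, 0, 0.003, 0, 0, 0, 0.003, 0, 0, 0, 0.003]
}}

```text
time_s: 37.78
tcp_pos: [0.5558, 0.003, 0.0295]
eef_rot: [-46.9, 90.0, 16.1]
contact_force: [3.8, -1.5, 5.1]
gripper_width: 0.0119
```

```bash
python3 -c "
from h import *
ser(4)"
```

```text
t 37.78 Mz 0.175 tau6 -0.135 j6 -137.51 qd6 -2.03 Fz 5.1
t 37.83 Mz 0.134 tau6 -0.158 j6 -137.53 qd6 0.34 Fz 4.0
t 37.88 Mz 0.181 tau6 -0.225 j6 -137.51 qd6 0.18 Fz 4.6
t 37.93 Mz 0.214 tau6 -0.191 j6 -137.51 qd6 0.11 Fz 5.4
```

>>> {"api": "play_rows", "payload": {
  "series": [0, 0, 0, 0.003, 0, 0, 0, 0.003, 0, 0, 0, 0.003, 0, 0, 0, 0.003, 0, 0, 0, 0.003]
}}

```text
time_s: 38.35
tcp_pos: [0.5558, 0.003, 0.0295]
eef_rot: [-46.8, 90.0, 15.3]
contact_force: [3.4, -2.6, 5.2]
gripper_width: 0.0118
```

```bash
python3 -c "
from h import *
ser(8)"
```

```text
t 38.35 Mz 0.239 tau6 -0.165 j6 -138.37 qd6 -2.09 Fz 5.2
t 38.40 Mz 0.220 tau6 -0.187 j6 -138.38 qd6 0.40 Fz 4.3
t 38.45 Mz 0.191 tau6 -0.255 j6 -138.37 qd6 0.19 Fz 4.4
t 38.50 Mz 0.236 tau6 -0.221 j6 -138.36 qd6 0.02 Fz 4.8
t 38.55 Mz 0.215 tau6 -0.208 j6 -138.36 qd6 0.03 Fz 5.0
t 38.60 Mz 0.218 tau6 -0.205 j6 -138.36 qd6 0.02 Fz 5.1
t 38.65 Mz 0.174 tau6 -0.205 j6 -138.36 qd6 -0.05 Fz 4.4
t 38.70 Mz 0.168 tau6 -0.204 j6 -138.36 qd6 0.11 Fz 5.2
```

About 12 N on the jaw: the joint-6 torque is up 0.095 N·m over plain drag. I'll release the knob.

>>> {"api": "play_rows", "payload": {
  "series": [0, 0, 0, 0, 0, 0, 0, 0, 0, 0, 0, 0, 0, 0, 0, 0, 0, 0, 0, 0],
  "jaw": 26
}}

```text
time_s: 39.12
tcp_pos: [0.5549, 0.0028, 0.029]
eef_rot: [127.2, 89.9, -170.7]
contact_force: [1.1, 0.5, -0.3]
gripper_width: 0.0224
```

>>> {"api": "play_rows", "payload": {
  "series": [0, 0, 0, 0, 0, 0, 0, 0, 0, 0, 0, 0, 0, 0, 0, 0, 0, 0, 0, 0]
}}

```text
time_s: 39.53
tcp_pos: [0.5556, 0.0029, 0.0295]
eef_rot: [86.9, 90.0, 149.0]
contact_force: [0.4, 0.1, -0.4]
gripper_width: 0.023
```

```bash
python3 -c "
from h import *
ser(2); plan((.5555,.0028,.15))"
```

```text
t 39.53 Mz 0.031 tau6 -0.000 j6 -138.35 qd6 0.10 Fz -0.4
t 39.58 Mz 0.016 tau6 -0.000 j6 -138.35 qd6 -0.00 Fz 0.3
t 39.58 tcp [0.5556 0.0029 0.0295] phi 62.14 width 0.0228 F [-0.09  0.47  0.27] M [-0.046 -0.012  0.016] j6 -138.3 tau6 -0.000 tilt 0.0000
tool shift (at phi): tx -0.1205 ty 0.0001 tz -0.0001 spin 0.0000
```

>>> {"api": "play_rows", "payload": {
  "series": [-0.01, 0, 0, 0, -0.015, 0, 0, 0, -0.02, 0, 0, 0, -0.03, 0, 0, 0, -0.035, 0, 0, 0]
}}

```text
time_s: 40.0
tcp_pos: [0.5544, 0.0025, 0.1401]
eef_rot: [133.1, 89.8, -164.8]
contact_force: [-0.1, 0.1, -0.8]
gripper_width: 0.0229
```

>>> {"api": "play_rows", "payload": {
  "series": [-0.02, 0.01, -0.025, 0, -0.01, 0.015, -0.03, 0, 0, 0.015, -0.03, 0, 0, 0.015, -0.03, 0, 0, 0.015, -0.03, 0]
}}

```text
time_s: 40.42
tcp_pos: [0.4247, -0.0933, 0.1704]
eef_rot: [-50.1, 89.9, 12.1]
contact_force: [-0.8, -0.8, 0.8]
gripper_width: 0.0226
```

>>> {"api": "play_rows", "payload": {
  "series": [0, 0.015, -0.03, 0, 0, 0.015, -0.03, 0, 0, 0.01, -0.02, 0, 0, 0, 0, 0, 0, 0, 0, 0]
}}

```text
time_s: 40.83
tcp_pos: [0.3527, -0.1452, 0.1705]
eef_rot: [-57.3, 89.9, 4.8]
contact_force: [1.7, 0.7, 1.0]
gripper_width: 0.0227
```

```bash
python3 -c "
from h import *
plan((.5555,.0028,.15))
c=capture('side');cv2.imwrite('pics/s12.png',cv2.resize(c['img'][140:230,240:340],None,fx=7,fy=6,interpolation=cv2.INTER_CUBIC))
c=capture('top');cv2.imwrite('pics/t12.png',cv2.resize(c['img'][150:240,190:310],None,fx=6,fy=6,interpolation=cv2.INTER_CUBIC));cv2.imwrite('pics/t12f.png',c['img'])
"
```

```text
t 40.83 tcp [ 0.3527 -0.1452  0.1705] phi 62.06 width 0.0227 F [1.67 0.69 1.03] M [-0.036 -0.127  0.043] j6 -125.8 tau6 0.147 tilt 0.0022
tool shift (at phi): tx 0.0205 ty -0.1098 tz 0.2258 spin 0.0000
```

View pics/s12.png

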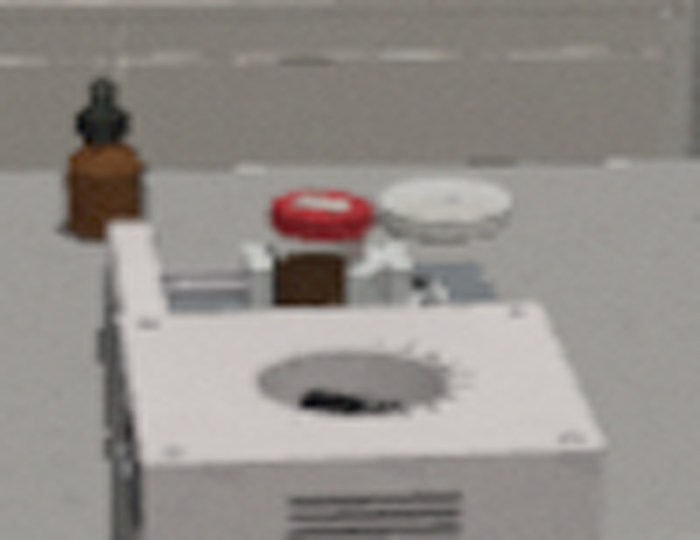

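View pics/t12.png

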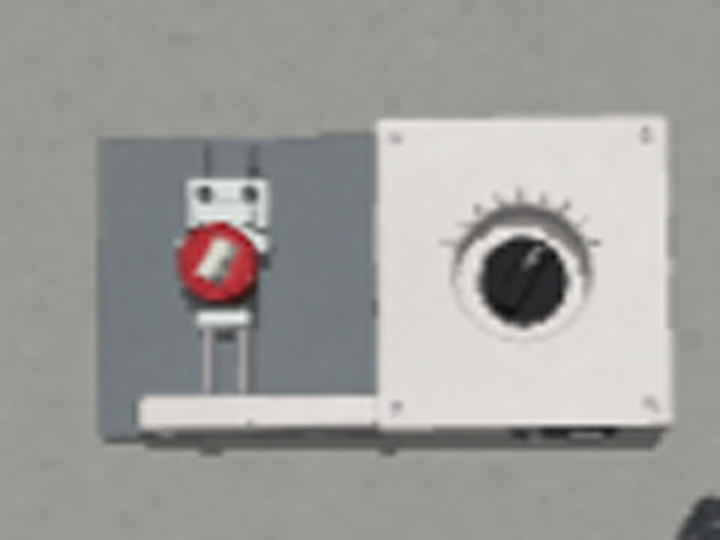

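View pics/t12f.png

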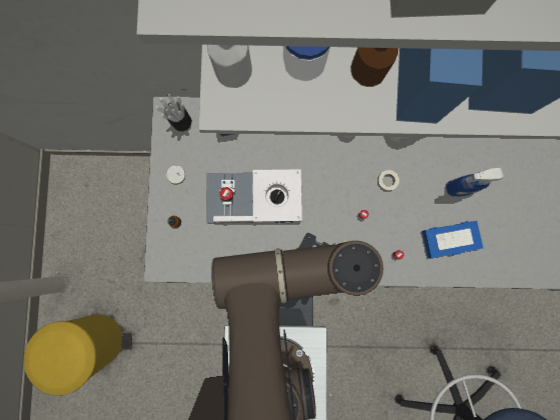

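>>> {"api": "play_rows", "payload": {
  "series": [0, 0, 0, 0, 0, 0, 0, 0, 0, 0, 0, 0, 0, 0, 0, 0, 0, 0, 0, 0]
}}

```text
time_s: 41.35
tcp_pos: [0.3534, -0.1445, 0.1693]
eef_rot: [123.8, 90.0, -174.1]
contact_force: [-0.6, -0.5, 0.2]
gripper_width: 0.0228
```

```bash
python3 -c "
from h import *
c=capture('top');h=cv2.cvtColor(c['img'],cv2.COLOR_BGR2HSV)[170:220,205:250]
m=(((h[...,0]<10)|(h[...,0]>165))&(h[...,1]>110)).astype(np.uint8)
x,y,w,hh=cv2.boundingRect(m);print(w,hh,atz(c,205+x+(w-1)/2,170+y+(hh-1)/2,.076))
plan((.5555,.0028,.15))
print(close_job())"
```

```text
13 13 [0.55558628 0.15757343 0.076     ]
t 41.40 tcp [ 0.3533 -0.1445  0.1693] phi 62.16 width 0.0228 F [ 0.23  1.21 -0.56] M [-0.062 -0.042 -0.007] j6 -125.8 tau6 -0.001 tilt 0.0005
tool shift (at phi): tx 0.0193 ty -0.1100 tz 0.2247 spin 0.0000
the job is handed in; nothing more can be done
None
```

The jar is standing upright in the clamp, finger-tight, and the job was handed in at 41.4 s of the 72 s. No verdict is reported, so what follows comes from my own checks.

- **Placing:** I took the largest red-lidded jar by its lid and set it on the bed between the jaw and the V stop. It touched down at the expected height, and I let go of it.
- **Clamping:** I turned the knob about 1.2 rad clockwise in small steps. Joint-6 torque rose about 0.095 N·m above plain drag, which is about 12 N on the jar. I then opened the fingers and withdrew.
- **Last checks:**
  - The final pictures show the jar upright and seated against the V stop.
  - The knob pointer is at the angle I left it.
  - The bystanders look where they were. I checked this by eye only.
  - The arm is clear, and force and torque read near zero.
- **Disagreements:**
  - The side camera read about 1 pixel (2 mm) towards +x against the top camera and the arm.
  - The last lid measurement put the jar about 8 mm in +x from where I set it down. I expected about 4–5 mm, but this is within the 14 mm limit if my estimate of the pocket point is right.
  - The wrist moment was noisy (about 0.03 N·m), so I relied on joint-6 torque for the clamp force. The wrist moment agreed with it on average.
- **Not checked:** I did not measure the clamp force again after letting go of the knob.

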